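# Find the loose bolt under the board and hold its cap open

### The arm

A 6-joint arm with a two-finger parallel gripper is mounted at the origin on the work surface. World frame = base frame: x ahead of the robot, y to its left, z up, the work surface at z = 0. Lengths are in m, angles in rad, forces in N, time in s.
With the tool pointing down it reaches from about 0.35 to 0.95 m from the base axis. Payload 17.4 kg.
Tool frame: the origin (TCP) lies at the centre of the arm's flange, where the gripper is bolted on; the fingertips stand env.tcp_to_tips ahead of it and the grasp point (between the pads) lies 167 mm ahead of it (env.tcp_to_tips is the distance from the TCP to the fingertips, in m); y points along the fingers, z is the direction in which the jaws open and shut, and the axes are right-handed (so a half turn about y gives the same grasp; the last joint's range is limited). The gripper opens to 93 mm and grips with 3 to 60 N. Pads are 15 mm wide; open, the fingers measure 128 mm over their backs; the gripper's body (75 mm by 188 mm) begins 65 mm behind the grasp point.
Start: joints at [1.177, 0.116, 1.442, -0, 1.584, -0.038], TCP at [0.235, 0.633, 0.405] pointing down, gripper open.
Joint ranges: [-2.83, 2.83], [-0.83, 2.19], [0.07, 2.5], [-1.14, 4.28], [0.01, 3], [-2.97, 2.97]. Speed limits (rad/s): [1.89, 1.89, 2.22, 3.14, 3.14, 3.14].

### API

Orientations are given as [roll, pitch, yaw] about the fixed x, y, z axes, in that order (R = Rz(yaw) Ry(pitch) Rx(roll)).
In Python, from plant import read_state, vision, job, env gives the robot as it stands.
- The arm moves only by the shell command python3 -m jog 'ROWS' [FORCE]. ROWS is JSON, a list of rows, each an object with "rot": the turn, a rotation vector about the tool's x, y, z scaled (see below), a list of three; "delta_pos": the shift along the tool's x, y, z scaled (see below), a list of three; "gripper": the opening in per cent of the stroke, from 0 (shut) to 100 (fully open). In form: [{"rot": [rx, ry, rz], "delta_pos": [dx, dy, dz], "gripper": gripper}, ...]. A call has exactly 8 rows; each row is the pose to reach, as a shift and turn from the pose commanded when the call began, along the tool's axes at that moment, turning the shorter way round; what a row does not reach only later rows make up. The controller multiplies each number of a shift by 300 mm and each number of a turn by pi rad. A row lasts 1/8 s, in which the tool goes at most 62.5 mm and 10.7 degrees, less where a joint would pass 70% of its speed; a pose out of reach is approached as far as the arm can. A call with a number of a shift or a turn outside -1 to 1 is refused whole. A call with a gripper value outside its range is refused whole. The fingers move at their own pace and stop on an object; FORCE is the grip in N (left out, the last holds). Time passes only in rows, so rows that repeat a pose let the fingers close, or fill a call up. It gives the time, the measured TCP pose, the force and the opening at its end, in the units of the state.
- read_state(): the state, without advancing time (a new reading comes with each control period).
- vision.read_camera(name): name is "scene" or "top"; returns a dict with "img" (384x512x3 uint8, red, green, blue), "range_z" (384x512 float32, m along the optical axis (not along the pixel's ray), 0 where there is no reading), "mtx" (3x3 intrinsics, pixels), "dist_coeffs" ([k1, k2, p1, p2, k3] as OpenCV has them; the pictures are not rectified), "R" (3x3) and "t" (3): a world point X has camera coordinates R X + t. Camera axes: x right, y down, z forward; pixel columns grow to the right and rows downward; lengths in m; the calibration is good to about 2 mm. A picture is of the moment at which its call begins.
- job.job_done(): hands the job in, once; it reports no verdict.
The state is a dict: "time": time; "joint_pos": joint angles; "qvel": joint speeds; "joint_efforts": joint torques, N m; "ee_pos": TCP position; "orientation": TCP orientation; "wrist_force": force on the tool from outside, world axes, zero at the start; "torque": the same for the moment, N m; "finger_gap": finger opening in m.
Only numpy, scipy, OpenCV 4.12 (cv2) and the standard library are available. Lean on these libraries where they do the work, as an engineer would, in place of code of your own. Each camera call takes 0.05 s, during which the arm holds its last target.

### The job

Slide the circuit board up out of the slotted fixture and stand it, upright, in the slot of the black rack, and let go of it there. Then tap the three bolts it was covering, one after another, until you find the loose one, the one that sinks and stays down, and lift the cap in front of that bolt by its knob to at least 45 degrees (best about 60). Finish while still holding that cap open and still, with the other two caps shut and the other things on the bench left where they are.

Things in the scene. Friction and masses are not known exactly. Their poses are not given: they have to be found in the camera images.
- fixture: Fixed aluminium fixture, base 124 (x) x 256 (y) x 12 mm, origin under its centre on the bench, front (-x) towards the robot. At x +33 mm three bolts at y +58, 0, -58, a hinged cap in front of each; a slotted post at each end (x 18..48, |y| 90..128 mm, top 115 mm up) holds the board's side edge: slot 8 mm wide, open upward, floor 76 mm up, so the board is free once raised 40 mm.
- board: Loose circuit board 200 (its y) x 100 (its z) x 4 mm (its x), about 0.2 kg, origin at the middle of its lower edge. Aluminium grip rail along the top edge: 10 mm thick, 150 mm long, 85..100 mm above the lower edge. Starts upright in the fixture's slots, lower edge 76 mm above the bench, right above the bolts, covering them.
- rack: Fixed black board rack, base 180 (x) x 100 (y) x 12 mm, origin under its centre on the bench. One slot along its x, over the origin, 16 mm wide, floor 12 mm and wall tops 60 mm above the bench, walls 14 mm thick, 180 mm long, ends open. Takes the board on its lower edge, its width along the slot (either way round), leaning a little when let go.
- head_a (a point): Centre of the flat top of the left-hand (fixture +y) bolt's round steel head (20 mm across, 12 mm tall; 70 mm above the bench while the bolt is up). The three bolts look alike.
- bolt_a (a joint): How far the left-hand (fixture +y) bolt has been pushed down, in m: 0 = up, as at the start. A tight bolt gives less than 1.5 mm however hard it is pressed; the loose one slides down 7 mm under about 2 to 3 N and stays down. Which one is loose changes from start to start.
- cap_a (a joint): Opening angle (rad) of the left-hand (fixture +y) bolt's hinged aluminium cap, right in front of that bolt: plate 54 (x) x 50 (y) x 5 mm, about 0.14 kg. Hinge axis parallel to fixture y, at fixture x -8 mm, 50 mm above the bench. 0 shut (plate level); grows as the knob is raised in an arc up and back (+x); stop at 1.3. Falls shut by its weight when let go.
- knob_a (a point): Centre of that cap's black ball knob, 18 mm across, on an 8 mm stem sticking out forward: 78 mm in front (-x) of the hinge axis, in line with the bolt, 52.5 mm above the bench while shut. Free below and beside it (next knob 58 mm away).
- head_b (a point): Centre of the flat top of the middle bolt's round steel head (20 mm across, 12 mm tall; 70 mm above the bench while the bolt is up). The three bolts look alike.
- bolt_b (a joint): How far the middle bolt has been pushed down, in m: 0 = up, as at the start. A tight bolt gives less than 1.5 mm however hard it is pressed; the loose one slides down 7 mm under about 2 to 3 N and stays down. Which one is loose changes from start to start.
- cap_b (a joint): Opening angle (rad) of the middle bolt's hinged aluminium cap, right in front of that bolt: plate 54 (x) x 50 (y) x 5 mm, about 0.14 kg. Hinge axis parallel to fixture y, at fixture x -8 mm, 50 mm above the bench. 0 shut (plate level); grows as the knob is raised in an arc up and back (+x); stop at 1.3. Falls shut by its weight when let go.
- knob_b (a point): Centre of that cap's black ball knob, 18 mm across, on an 8 mm stem sticking out forward: 78 mm in front (-x) of the hinge axis, in line with the bolt, 52.5 mm above the bench while shut. Free below and beside it (next knob 58 mm away).
- head_c (a point): Centre of the flat top of the right-hand (fixture -y) bolt's round steel head (20 mm across, 12 mm tall; 70 mm above the bench while the bolt is up). The three bolts look alike.
- bolt_c (a joint): How far the right-hand (fixture -y) bolt has been pushed down, in m: 0 = up, as at the start. A tight bolt gives less than 1.5 mm however hard it is pressed; the loose one slides down 7 mm under about 2 to 3 N and stays down. Which one is loose changes from start to start.
- cap_c (a joint): Opening angle (rad) of the right-hand (fixture -y) bolt's hinged aluminium cap, right in front of that bolt: plate 54 (x) x 50 (y) x 5 mm, about 0.14 kg. Hinge axis parallel to fixture y, at fixture x -8 mm, 50 mm above the bench. 0 shut (plate level); grows as the knob is raised in an arc up and back (+x); stop at 1.3. Falls shut by its weight when let go.
- knob_c (a point): Centre of that cap's black ball knob, 18 mm across, on an 8 mm stem sticking out forward: 78 mm in front (-x) of the hinge axis, in line with the bolt, 52.5 mm above the bench while shut. Free below and beside it (next knob 58 mm away).
- jar: Bystander: amber jar 48 mm across, 55 mm tall, beside the rack; origin under its centre.
- conn_block: Bystander: stepped aluminium block 40 x 90 mm, 48 mm tall, behind the fixture; origin under its centre.
- spool: Bystander: grey spool 56 mm across, 42 mm tall, at the fixture's right end; origin under its centre.
- gauge_block: Bystander: steel block 45 x 30 x 18 mm, in front of the fixture; origin under its centre.
- driver: Bystander: screwdriver 170 mm long lying on the bench in front of the fixture.
- pliers: Bystander: pliers with blue handles, 170 mm long, lying on the bench to the right.
Mind the look-alikes: they are no part of the job. Leave any pink look-alike of the rack alone.

How it is judged:
By the outcome, as a careful person would: the job done as asked, in the order asked, and still so for the second after the job is handed in, while the arm keeps its last pose, push and grip.
It also fails if it takes over 64 s, if anything falls off the work surface, if the arm or the gripper's body presses on something with over 40 N, if the wrist force passes 120 N, or if a joint passes its speed limit or range.

## Working session

There is one attempt and no reset: what is moved stays moved. The work goes in short steps, Python scripts to look and compute and a shell command to move; the robot and the scene stay as the last step left them, time stands still between calls to the robot, and variables do not carry over. Pictures are saved under pics/ and viewed, and the job is handed in when it is done.

```bash
mkdir -p pics; ls; cat > h.py <<'E'
import numpy as np,cv2
from plant import read_state,vision,job,env
def shot(name,fn,save=None):
    c=vision.read_camera(name)
    np.savez(fn,**{k:np.array(v) for k,v in c.items()})
    return c
def load(fn): 
    return dict(np.load(fn))
def crop(c,fn,u0,v0,u1,v1,s):
    im=c['img'][v0:v1,u0:u1]
    im=cv2.resize(im,None,fx=s,fy=s,interpolation=cv2.INTER_CUBIC)
    cv2.imwrite(fn,im[:,:,::-1])
def w(c,u,v,z=None):
    p=cv2.undistortPoints(np.array([[[u,v]]],float),c['mtx'],c['dist_coeffs'])[0,0]
    d=np.array([p[0],p[1],1.0]); R=c['R'];t=c['t']
    if z is None:
        r=c['range_z'][int(round(v)),int(round(u))]
        return R.T@(d*r-t)
    o=-R.T@t; dd=R.T@d
    return o+dd*(z-o[2])/dd[2]
def pix(c,X):
    return cv2.projectPoints(np.array(X,float).reshape(-1,1,3),cv2.Rodrigues(c['R'])[0],c['t'],c['mtx'],c['dist_coeffs'])[0][:,0]
E
python3 - <<'E'
from h import *
for n in('scene','top'):
    c=shot(n,f'{n}0.npz'); crop(c,f'pics/{n}0.png',0,0,512,384,1.5); print(n,-c['R'].T@c['t'])
s=read_state();print(s); print(env.tcp_to_tips)
E
```

```text
pics
scene [ 1.58460645 -0.17672605  1.25070538]
top [ 0.27754444 -0.04560415  1.16323055]
{'time': 0.1, 'joint_pos': array([ 1.17725391e+00,  1.16451636e-01,  1.44218272e+00, -2.58992575e-05,
        1.58400894e+00, -3.77889550e-02]), 'qvel': array([ 3.23191357e-04, -3.80196368e-04, -4.04266674e-04,  8.32126009e-05,
        7.95798311e-04,  3.81989531e-04]), 'joint_efforts': array([ 1.50023134e-03, -7.22890878e+01, -6.23858285e+01,  7.80006219e-02,
        2.29137501e-02, -6.29156921e-05]), 'ee_pos': array([0.23511048, 0.63274724, 0.4040795 ]), 'orientation': array([-1.57184720e+00,  1.38144219e-05, -3.55753797e-01]), 'wrist_force': array([ 0.59525762, -0.04998642, -0.39835972]), 'torque': array([ 0.03238844, -0.00932494,  0.05140851]), 'finger_gap': 0.09285185025235514}
0.1861
```

View pics/scene0.png

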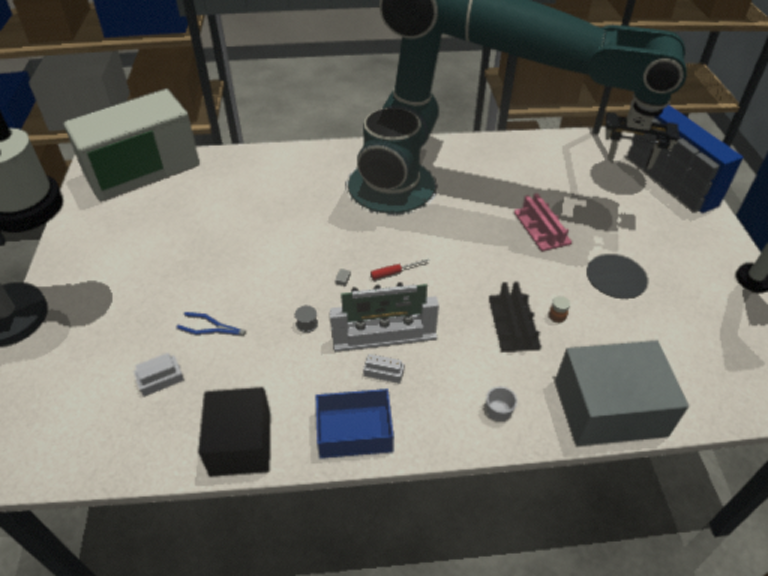

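View pics/top0.png

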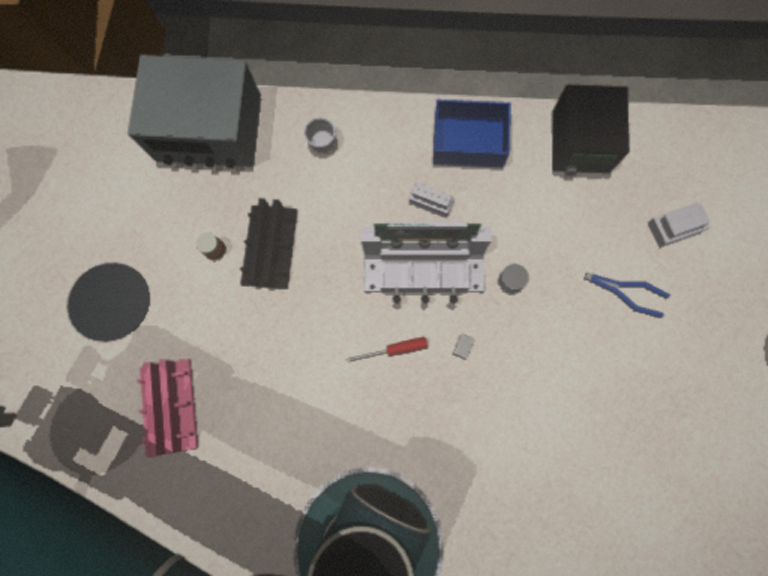

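The top view shows the fixture around (425,260), the black rack at (268,245), and the pink look-alike at (168,408), all in 1.5x pixels. I'll enlarge these areas.

```bash
python3 - <<'E'
from h import *
c=load('top0.npz')
crop(c,'pics/t_fix.png',230,140,345,210,6.9)
crop(c,'pics/t_rack.png',125,125,210,200,7)
c=load('scene0.npz')
crop(c,'pics/s_fix.png',195,170,375,250,4.4)
E
```

```text
(no output)
```

View pics/t_fix.png

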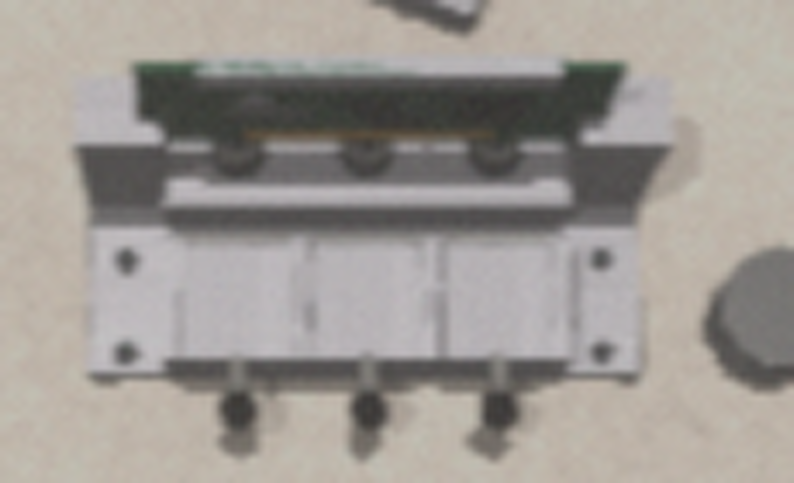

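View pics/t_rack.png

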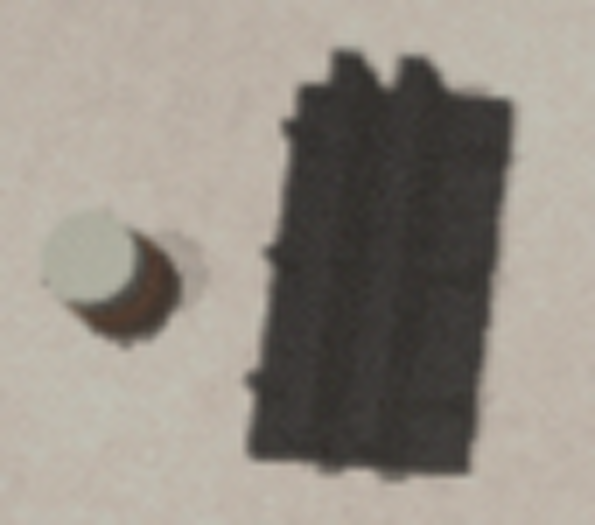

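View pics/s_fix.png

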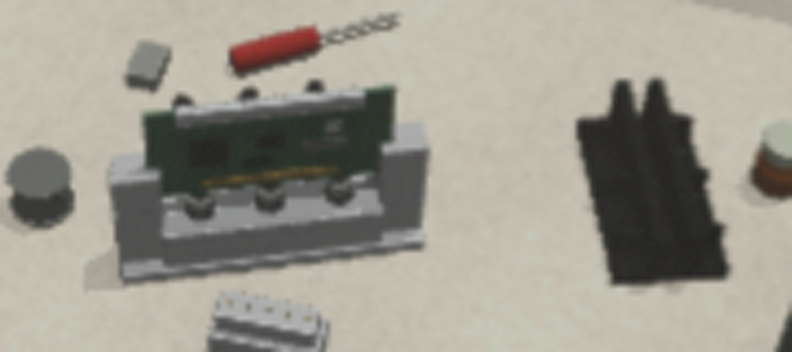

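```bash
cat > fit.py <<'E'
from h import *
from scipy.optimize import least_squares
def fit(obs,x0):
    # obs: list of (cam, u,v, localxyz)
    def pose(p,L):
        cs,sn=np.cos(p[2]),np.sin(p[2]); L=np.array(L)
        return np.array([p[0]+cs*L[0]-sn*L[1],p[1]+sn*L[0]+cs*L[1],L[2]])
    def f(p): return np.concatenate([pix(c,pose(p,L))[0]-[u,v] for c,u,v,L in obs])
    r=least_squares(f,x0,loss='soft_l1',f_scale=1.0); return r.x,r.fun.reshape(-1,2)
E
python3 - <<'E'
from fit import *
T=load('top0.npz');S=load('scene0.npz')
def tf(x,y): return 230+x/6.9-.5+.0, 140+y/6.9-.5
def tr(x,y): return 125+x/7-.5,125+y/7-.5
def sf(x,y): return 195+x/4.4-.5,170+y/4.4-.5
k=-.086
top=[(*tf(238,410),(k,.058,.0525)),(*tf(368,411),(k,0,.0525)),(*tf(498,411),(k,-.058,.0525)),
 (*tf(90,375),(-.062,.128,.012)),(*tf(638,372),(-.062,-.128,.012)),
 (*tf(77,145),(.018,.128,.115)),(*tf(672,145),(.018,-.128,.115)),
 (*tf(196,76),(.028,.075,.176)),(*tf(563,76),(.028,-.075,.176))]
sc=[(*sf(120,283),(.062,-.128,0)),(*sf(424,248),(.062,.128,0)),(*sf(120,268),(.062,-.128,.012)),(*sf(424,236),(.062,.128,.012)),(*sf(178,110),(.028,-.075,.176)),(*sf(362,92),(.028,.075,.176)),(*sf(398,88),(.033,.1,.176)),(*sf(146,113),(.033,-.1,.176)), (*sf(112,182),(.048,-.128,.115)),(*sf(429,147),(.048,.128,.115))]
for nm,o in(('top',[(T,*a) for a in top]),('scene',[(S,*a) for a in sc]),('both',[(T,*a) for a in top]+[(S,*a) for a in sc])):
    p,r=fit(o,[.45,-.1,0]); print(nm,p.round(4)); print(r.round(1).tolist())
rt=[(*tr(300,85),(.09,.05,.012)),(*tr(515,98),(.09,-.05,.012)),(*tr(250,458),(-.09,.05,.012)),(*tr(470,472),(-.09,-.05,.012)),
 (*tr(335,50),(.09,.022,.06)),(*tr(358,52),(.09,.008,.06)),(*tr(402,56),(.09,-.008,.06)),(*tr(428,58),(.09,-.022,.06))]
p,r=fit([(T,*a) for a in rt],[.45,.15,0]);print('rack',p.round(4));print(r.round(1).tolist())
sr=[(*sf(614,283),(.09,-.05,0.0)),(*sf(728,276),(.09,.05,0.0)),(*sf(577,122),(-.09,-.05,.012)),(*sf(692,117),(-.09,.05,.012)),(*sf(617,82),(-.09,-.022,.06)),(*sf(630,80),(-.09,-.008,.06)),(*sf(650,80),(-.09,.008,.06)),(*sf(663,80),(-.09,.022,.06))]
p,r=fit([(S,*a) for a in sr],[.45,.15,0]);print('rack',p.round(4));print(r.round(1).tolist())
p,r=fit([(T,*a) for a in rt]+[(S,*a) for a in sr],[.45,.15,0]);print('rack',p.round(4));
E
```

```text
top [ 0.5697 -0.0809  0.0551]
[[-0.0, -0.1], [0.1, -0.2], [0.2, -0.2], [-0.5, -0.1], [0.7, 0.3], [-0.5, -0.1], [0.1, -0.2], [-0.3, 0.3], [0.3, 0.2]]
scene [ 0.5679 -0.0824  0.047 ]
[[0.6, 0.1], [0.0, 0.3], [0.4, 1.5], [0.2, 1.1], [-0.9, -1.3], [0.4, -1.6], [-0.4, -0.4], [-0.8, -0.1], [0.2, -0.1], [0.2, 0.2]]
both [ 0.5692 -0.0816  0.0501]
[[0.1, 0.0], [0.2, -0.0], [0.3, 0.1], [-0.4, -0.1], [0.8, 0.7], [-0.2, -0.2], [0.4, 0.2], [0.1, 0.3], [0.6, 0.5], [0.8, 0.4], [0.3, 0.5], [0.7, 1.8], [0.5, 1.2], [-0.6, -1.0], [0.7, -1.4], [-0.1, -0.2], [-0.5, 0.2], [0.5, 0.3], [0.4, 0.4]]
rack [ 0.5879  0.2528 -0.0137]
[[-0.1, -0.2], [-0.4, -0.0], [0.1, 0.1], [-0.0, 0.2], [-0.3, 0.1], [0.9, 0.1], [-0.3, -0.1], [0.4, -0.1]]
rack [ 0.5911  0.2526 -0.0327]
[[-0.3, 1.2], [0.4, 1.4], [0.2, -0.7], [-1.1, -0.7], [-0.2, -0.3], [0.4, 0.0], [-0.1, -0.1], [0.5, -0.3]]
rack [ 0.5886  0.2533 -0.0215]
```

```bash
cat >> h.py <<'E'
from scipy.spatial.transform import Rotation as Rn
def plan(xyz,yaw=None,pt=None):
    "print delta units from current measured pose to target TCP (tool down, yaw)"
    s=read_state(); A=Rn.from_euler('xyz',s['orientation'])
    d=A.inv().apply(np.array(xyz)-s['ee_pos'])/.3
    r=np.zeros(3)
    if yaw is not None:
        B=Rn.from_euler('xyz',[-np.pi/2,0,yaw]); r=(A.inv()*B).as_rotvec()/np.pi
    print('t',round(s['time'],2),'ee',s['ee_pos'].round(4),'ori',s['orientation'].round(4),'F',s['wrist_force'].round(2),'gap',round(s['finger_gap'],4)); print('delta_pos',d.round(4),'rot',r.round(4))
E
python3 - <<'E'
from h import *
plan([.6025,-.0795,.405],-1.518)
T=load('top0.npz')
for l in [(.033,.058),(.033,0),(.008,.02),(.005,.0),(-.03,0)]:
    x=.5695+l[0]-.053*l[1]; y=-.0813+.053*l[0]+l[1]
    u,v=pix(T,[x,y,.05])[0]; print(l,w(T,u,v))
# ridge column at y=0
for v in range(150,185,1): print(v,w(T,283,v).round(3)[[0,2]],end=' ')
E
```

```text
t 0.1 ee [0.2351 0.6327 0.4041] ori [-1.5718  0.     -0.3558] F [ 0.6  -0.05 -0.4 ] gap 0.0929
delta_pos [ 1.9749e+00 -1.2000e-03 -1.7990e+00] rot [3.0e-04 3.7e-01 2.0e-04]
(0.033, 0.058) [ 0.59369915 -0.02197895  0.06980635]
(0.033, 0) [ 0.59661174 -0.07893588  0.07017197]
(0.008, 0.02) [ 0.5759817  -0.06085258  0.05170692]
(0.005, 0.0) [ 0.57590298 -0.0812024   0.04474048]
(-0.03, 0) [ 0.53776434 -0.08264295  0.05737603]
150 [0.6   0.175] 151 [0.597 0.174] 152 [0.597 0.167] 153 [0.6   0.147] 154 [0.599 0.141] 155 [0.598 0.134] 156 [0.599 0.122] 157 [0.6   0.109] 158 [0.6   0.098] 159 [0.598 0.096] 160 [0.602 0.071] 161 [0.599 0.069] 162 [0.596 0.07 ] 163 [0.592 0.07 ] 164 [0.594 0.053] 165 [0.59  0.056] 166 [0.588 0.054] 167 [0.584 0.055] 168 [0.582 0.052] 169 [0.578 0.054] 170 [0.577 0.045] 171 [0.577 0.034] 172 [0.578 0.017] 173 [0.575 0.014] 174 [0.563 0.051] 175 [0.558 0.056] 176 [0.554 0.058] 177 [0.552 0.053] 178 [0.548 0.057] 179 [0.546 0.056] 180 [0.542 0.057] 181 [0.539 0.058] 182 [0.536 0.054] 183 [0.534 0.052] 184 [0.53  0.054]
```

```bash
python3 -m jog '[{"rot":[0,0,0],"delta_pos":[0.12,0,-0.11],"gripper":100},{"rot":[0,0,0],"delta_pos":[0.26,0,-0.24],"gripper":100},{"rot":[0,0,0],"delta_pos":[0.4,0,-0.37],"gripper":100},{"rot":[0,0,0],"delta_pos":[0.55,0,-0.5],"gripper":100},{"rot":[0,0,0],"delta_pos":[0.7,0,-0.64],"gripper":100},{"rot":[0,0,0],"delta_pos":[0.85,0,-0.78],"gripper":100},{"rot":[0,0,0],"delta_pos":[0.99,0,-0.9],"gripper":100},{"rot":[0,0,0],"delta_pos":[0.99,0,-0.9],"gripper":100}]' 20; python3 -c "
from h import *
plan([.6025,-.0795,.405],-1.518)"
```

```text
time: 1.1
ee_pos: [0.4207, 0.2736, 0.4047]
orientation: [-1.571, -0.0, -0.36]
wrist_force: [0.4, 1.2, 0.7]
finger_gap: 0.093
t 1.1 ee [0.4207 0.2736 0.4047] ori [-1.571e+00 -4.000e-04 -3.601e-01] F [0.41 1.17 0.65] gap 0.093
delta_pos [ 9.819e-01 -5.000e-04 -8.878e-01] rot [-0.000e+00  3.686e-01  2.000e-04]
```

```bash
python3 -m jog '[{"rot":[0,0.06,0],"delta_pos":[0.14,0,-0.13],"gripper":100},{"rot":[0,0.12,0],"delta_pos":[0.28,0,-0.26],"gripper":100},{"rot":[0,0.18,0],"delta_pos":[0.44,0,-0.4],"gripper":100},{"rot":[0,0.24,0],"delta_pos":[0.6,0,-0.54],"gripper":100},{"rot":[0,0.3,0],"delta_pos":[0.76,0,-0.69],"gripper":100},{"rot":[0,0.35,0],"delta_pos":[0.92,0,-0.83],"gripper":100},{"rot":[0,0.37,0],"delta_pos":[0.982,0,-0.888],"gripper":100},{"rot":[0,0.37,0],"delta_pos":[0.982,0,-0.888],"gripper":100}]'; python3 -c "
from h import *
plan([.6025,-.0795,.3345],-1.518)
c=shot('scene','s1.npz');crop(c,'pics/s1.png',160,80,420,270,3)
c=shot('top','t1.npz');crop(c,'pics/t1.png',160,80,420,270,3)"
```

```text
time: 2.1
ee_pos: [0.6037, -0.0772, 0.4037]
orientation: [-1.572, 0.0, -1.521]
wrist_force: [-0.2, 0.7, -0.1]
finger_gap: 0.0928
t 2.1 ee [ 0.6037 -0.0772  0.4037] ori [-1.5723e+00  4.0000e-04 -1.5205e+00] F [-0.21  0.67 -0.13] gap 0.0928
delta_pos [ 0.0077  0.2308 -0.0041] rot [ 0.0005 -0.0008 -0.0001]
```

View pics/s1.png

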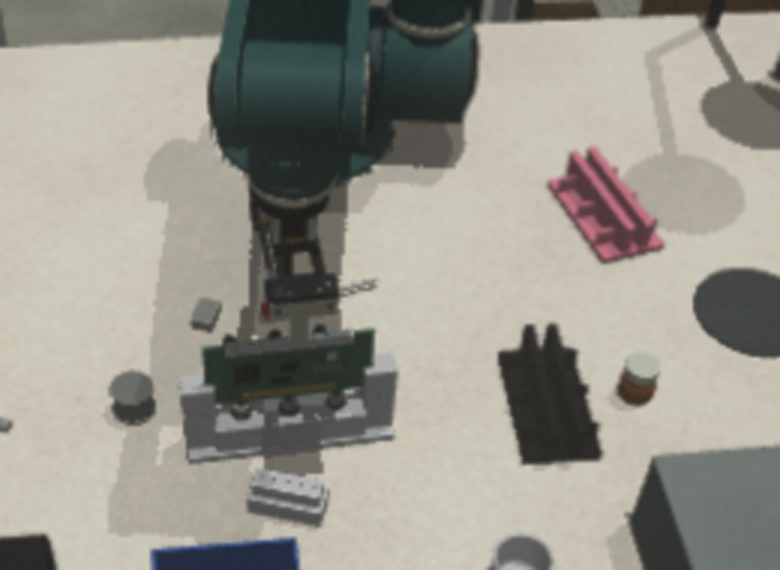

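View pics/t1.png

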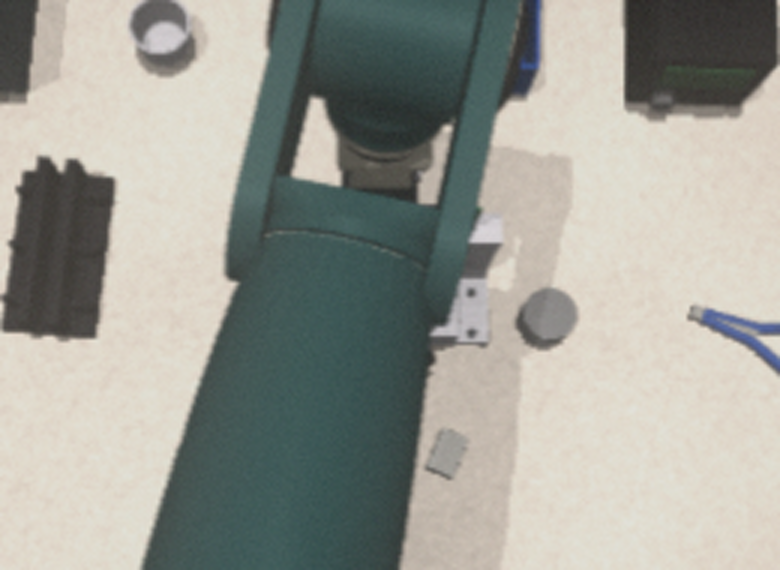

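```bash
python3 -m jog '[{"rot":[0,0,0],"delta_pos":[0,0.05,0],"gripper":100},{"rot":[0,0,0],"delta_pos":[0,0.1,0],"gripper":100},{"rot":[0,0,0],"delta_pos":[0,0.15,0],"gripper":100},{"rot":[0,0,0],"delta_pos":[0,0.2,0],"gripper":100},{"rot":[0,0,0],"delta_pos":[0,0.23,0],"gripper":100},{"rot":[0,0,0],"delta_pos":[0,0.23,0],"gripper":100},{"rot":[0,0,0],"delta_pos":[0,0.23,0],"gripper":100},{"rot":[0,0,0],"delta_pos":[0,0.23,0],"gripper":100}]'; python3 -c "
from h import *
plan([.6025,-.0795,.3345],-1.518)
c=shot('scene','s2.npz');crop(c,'pics/s2.png',200,130,320,240,5)"
```

```text
time: 3.2
ee_pos: [0.6029, -0.0762, 0.3364]
orientation: [-1.57, -0.0, -1.518]
wrist_force: [0.5, -0.3, -0.7]
finger_gap: 0.0926
t 3.2 ee [ 0.6029 -0.0762  0.3364] ori [-1.5699e+00 -2.0000e-04 -1.5183e+00] F [ 0.46 -0.34 -0.73] gap 0.0926
delta_pos [ 0.0109  0.0063 -0.0019] rot [-0.0003 -0.0001  0.0001]
```

View pics/s2.png

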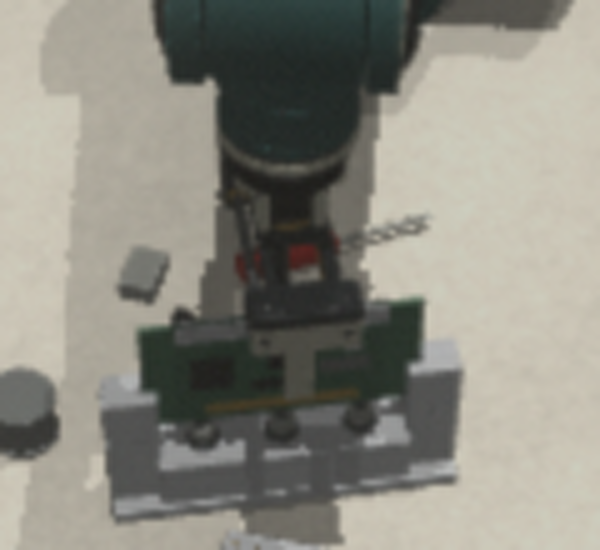

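```bash
python3 -m jog '[{"rot":[0,0,0],"delta_pos":[0,0.005,0],"gripper":50},{"rot":[0,0,0],"delta_pos":[0,0.005,0],"gripper":30},{"rot":[0,0,0],"delta_pos":[0,0.005,0],"gripper":15},{"rot":[0,0,0],"delta_pos":[0,0.005,0],"gripper":0},{"rot":[0,0,0],"delta_pos":[0,0.005,0],"gripper":0},{"rot":[0,0,0],"delta_pos":[0,0.005,0],"gripper":0},{"rot":[0,0,0],"delta_pos":[0,0.005,0],"gripper":0},{"rot":[0,0,0],"delta_pos":[0,0.005,0],"gripper":0}]' 30; python3 -c "
from h import *
plan([.6025,-.0795,.3345],-1.518)"
```

```text
time: 4.25
ee_pos: [0.6028, -0.0761, 0.3343]
orientation: [-1.571, -0.0, -1.518]
wrist_force: [0.2, 0.0, -0.1]
finger_gap: 0.0174
t 4.25 ee [ 0.6028 -0.0761  0.3343] ori [-1.5708 -0.     -1.5182] F [ 0.21  0.05 -0.07] gap 0.0174
delta_pos [ 0.0111 -0.0008 -0.0017] rot [-0.     -0.0001  0.    ]
```

Still closing; give it more time.

```bash
python3 -m jog '[{"rot":[0,0,0],"delta_pos":[0,0,0],"gripper":0},{"rot":[0,0,0],"delta_pos":[0,0,0],"gripper":0},{"rot":[0,0,0],"delta_pos":[0,0,0],"gripper":0},{"rot":[0,0,0],"delta_pos":[0,0,0],"gripper":0},{"rot":[0,0,0],"delta_pos":[0,-0.02,0],"gripper":0},{"rot":[0,0,0],"delta_pos":[0,-0.05,0],"gripper":0},{"rot":[0,0,0],"delta_pos":[0,-0.08,0],"gripper":0},{"rot":[0,0,0],"delta_pos":[0,-0.1,0],"gripper":0}]' 30; python3 -c "
from h import *
plan([.6025,-.0795,.3345],-1.518)"
```

```text
time: 5.25
ee_pos: [0.6029, -0.0762, 0.3653]
orientation: [-1.57, -0.0, -1.518]
wrist_force: [0.5, -0.4, -1.4]
finger_gap: 0.0098
t 5.25 ee [ 0.6029 -0.0762  0.3653] ori [-1.5700e+00 -2.0000e-04 -1.5182e+00] F [ 0.51 -0.4  -1.36] gap 0.0098
delta_pos [ 0.011   0.1026 -0.0019] rot [-0.0003 -0.0001  0.0001]
```

```bash
python3 -m jog '[{"rot":[0,0,0],"delta_pos":[0,-0.03,0],"gripper":0},{"rot":[0,0,0],"delta_pos":[0,-0.06,0],"gripper":0},{"rot":[0,0,0],"delta_pos":[0,-0.1,0],"gripper":0},{"rot":[0,0,0],"delta_pos":[0,-0.14,0],"gripper":0},{"rot":[0,0,0],"delta_pos":[0,-0.17,0],"gripper":0},{"rot":[0,0,0],"delta_pos":[0,-0.17,0],"gripper":0},{"rot":[0,0,0],"delta_pos":[0,-0.17,0],"gripper":0},{"rot":[0,0,0],"delta_pos":[0,-0.17,0],"gripper":0}]' 30; python3 -c "
from h import *
plan([.588,.256,.4155],-.018)
c=shot('scene','s3.npz');crop(c,'pics/s3.png',180,80,400,260,3.5)"
```

```text
time: 6.25
ee_pos: [0.6028, -0.0762, 0.4147]
orientation: [-1.572, 0.0, -1.518]
wrist_force: [0.0, -0.9, -1.4]
finger_gap: 0.0096
t 6.25 ee [ 0.6028 -0.0762  0.4147] ori [-1.5715e+00  2.0000e-04 -1.5182e+00] F [ 0.05 -0.89 -1.42] gap 0.0096
delta_pos [-1.1083 -0.0024  0.0088] rot [ 1.000e-04 -4.775e-01 -2.000e-04]
```

View pics/s3.png

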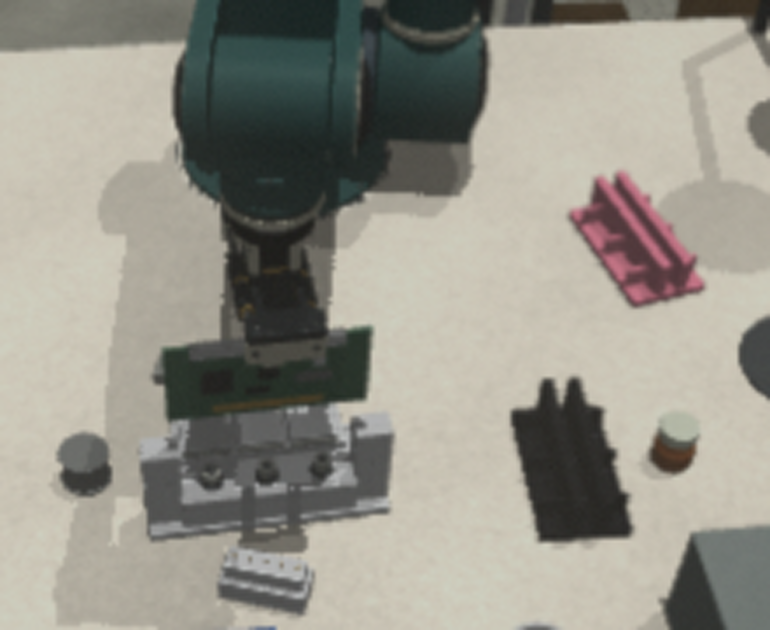

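The board is lifted level, clear of the posts. Next I carry it to the rack and turn it.

```bash
python3 -m jog '[{"rot":[0,-0.03,0],"delta_pos":[-0.08,0,0],"gripper":0},{"rot":[0,-0.07,0],"delta_pos":[-0.18,0,0],"gripper":0},{"rot":[0,-0.11,0],"delta_pos":[-0.3,0,0],"gripper":0},{"rot":[0,-0.16,0],"delta_pos":[-0.42,0,0],"gripper":0},{"rot":[0,-0.21,0],"delta_pos":[-0.55,0,0],"gripper":0},{"rot":[0,-0.26,0],"delta_pos":[-0.68,0,0],"gripper":0},{"rot":[0,-0.31,0],"delta_pos":[-0.8,0,0],"gripper":0},{"rot":[0,-0.35,0],"delta_pos":[-0.88,0,0],"gripper":0}]' 30; python3 -c "
from h import *
plan([.586,.253,.4155],-.018)"
```

```text
time: 7.3
ee_pos: [0.5887, 0.189, 0.415]
orientation: [-1.571, 0.0, -0.413]
wrist_force: [-0.0, -0.0, -2.6]
finger_gap: 0.0097
t 7.3 ee [0.5887 0.189  0.415 ] ori [-1.571e+00  3.000e-04 -4.131e-01] F [-0.04 -0.01 -2.6 ] gap 0.0097
delta_pos [-0.0939 -0.0017  0.1917] rot [ 0.000e+00 -1.258e-01 -1.000e-04]
```

```bash
python3 -m jog '[{"rot":[0,-0.03,0],"delta_pos":[-0.02,0,0.05],"gripper":0},{"rot":[0,-0.07,0],"delta_pos":[-0.05,0,0.1],"gripper":0},{"rot":[0,-0.1,0],"delta_pos":[-0.08,0,0.15],"gripper":0},{"rot":[0,-0.12,0],"delta_pos":[-0.09,0,0.18],"gripper":0},{"rot":[0,-0.126,0],"delta_pos":[-0.094,0,0.192],"gripper":0},{"rot":[0,-0.126,0],"delta_pos":[-0.094,0,0.192],"gripper":0},{"rot":[0,-0.126,0],"delta_pos":[-0.094,0,0.192],"gripper":0},{"rot":[0,-0.126,0],"delta_pos":[-0.094,0,0.192],"gripper":0}]' 30; python3 -c "
from h import *
plan([.586,.253,.345],-.018)
c=shot('scene','s4.npz');crop(c,'pics/s4.png',280,90,440,250,4)
c=shot('top','t4.npz');crop(c,'pics/t4.png',110,90,270,220,4.5)"
```

```text
time: 8.3
ee_pos: [0.5866, 0.2512, 0.4153]
orientation: [-1.571, -0.0, -0.024]
wrist_force: [0.2, 0.6, -1.3]
finger_gap: 0.0096
t 8.3 ee [0.5866 0.2512 0.4153] ori [-1.5708e+00 -1.0000e-04 -2.3700e-02] F [ 0.22  0.58 -1.26] gap 0.0096
delta_pos [-0.0023  0.2343  0.0058] rot [-0.     -0.0018  0.    ]
```

View pics/s4.png

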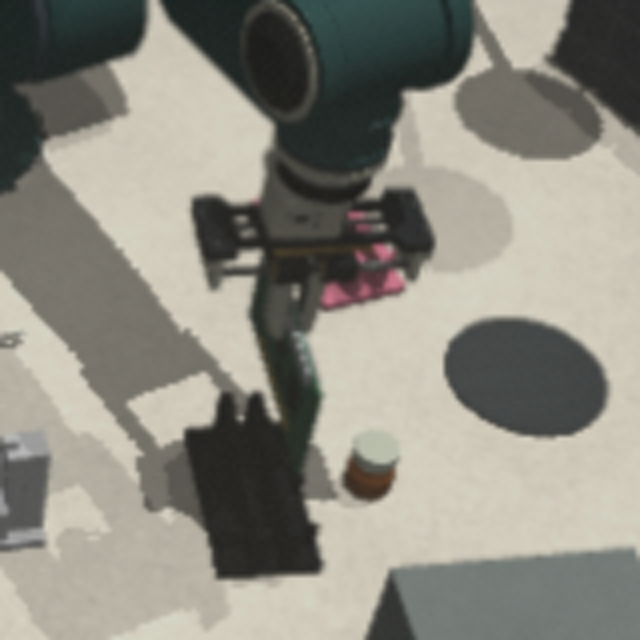

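View pics/t4.png

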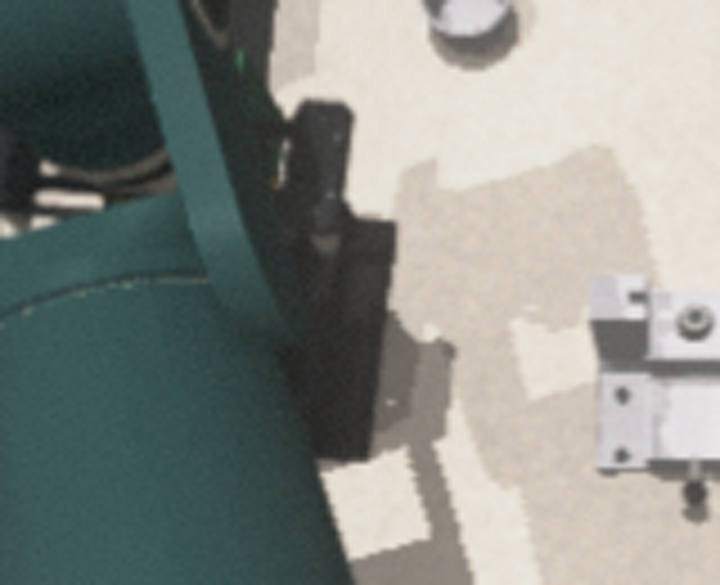

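```bash
python3 -c "
from h import *
c=load('s4.npz')
for X in [(.688,.249,.157),(.688,.249,.257),(.49,.253,.157)]:
    print((pix(c,X)[0]+.5-[280,90])*4)
c=load('t4.npz')
for X in [(.688,.249,.257),(.49,.253,.257)]:
    print((pix(c,X)[0]+.5-[110,90])*4.5)
"
```

```text
[301.29498617 474.40987228]
[322.77288975 394.03329073]
[252.29539134 312.51509468]
[240.84638357  55.53702008]
[194.69762791 383.05985191]
```

```bash
python3 -m jog '[{"rot":[0,0,0],"delta_pos":[-0.002,0.03,0.006],"gripper":0},{"rot":[0,0,0],"delta_pos":[-0.002,0.08,0.006],"gripper":0},{"rot":[0,0,0],"delta_pos":[-0.002,0.13,0.006],"gripper":0},{"rot":[0,0,0],"delta_pos":[-0.002,0.18,0.006],"gripper":0},{"rot":[0,0,0],"delta_pos":[-0.002,0.23,0.006],"gripper":0},{"rot":[0,0,0],"delta_pos":[-0.002,0.28,0.006],"gripper":0},{"rot":[0,0,0],"delta_pos":[-0.002,0.29,0.006],"gripper":0},{"rot":[0,0,0],"delta_pos":[-0.002,0.29,0.006],"gripper":0}]' 30; python3 -c "
from h import *
plan([.586,.253,.2755],-.018)
c=shot('scene','s5.npz');crop(c,'pics/s5.png',290,130,410,250,5)"
```

```text
time: 9.4
ee_pos: [0.5861, 0.2534, 0.3284]
orientation: [-1.571, -0.0, -0.023]
wrist_force: [0.5, 0.8, -1.2]
finger_gap: 0.0097
t 9.4 ee [0.5861 0.2534 0.3284] ori [-1.5708 -0.     -0.0228] F [ 0.5   0.81 -1.15] gap 0.0097
delta_pos [-0.0003  0.1762 -0.0014] rot [-0.     -0.0015  0.    ]
```

View pics/s5.png

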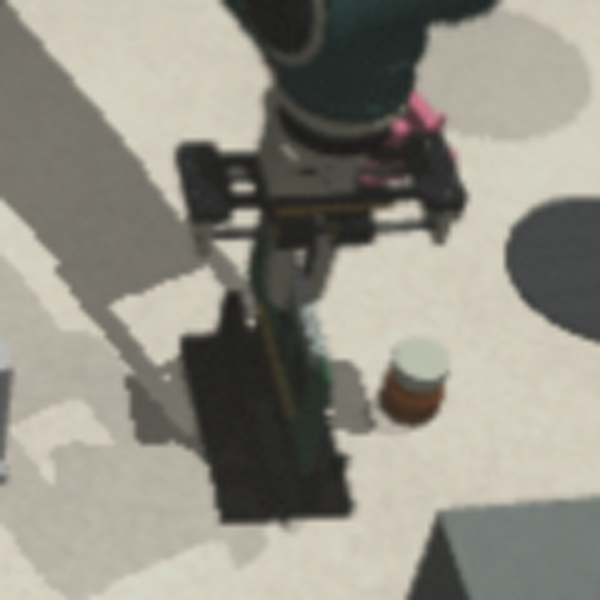

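```bash
python3 -m jog '[{"rot":[0,0,0],"delta_pos":[0,0.02,0],"gripper":0},{"rot":[0,0,0],"delta_pos":[0,0.04,0],"gripper":0},{"rot":[0,0,0],"delta_pos":[0,0.06,0],"gripper":0},{"rot":[0,0,0],"delta_pos":[0,0.08,0],"gripper":0},{"rot":[0,0,0],"delta_pos":[0,0.09,0],"gripper":0},{"rot":[0,0,0],"delta_pos":[0,0.09,0],"gripper":0},{"rot":[0,0,0],"delta_pos":[0,0.09,0],"gripper":0},{"rot":[0,0,0],"delta_pos":[0,0.09,0],"gripper":0}]' 30; python3 -c "
from h import *
plan([.586,.253,.2725],-.018)
c=shot('scene','s6.npz');crop(c,'pics/s6.png',290,130,410,250,5)"
```

```text
time: 10.45
ee_pos: [0.5861, 0.2534, 0.3015]
orientation: [-1.571, -0.0, -0.023]
wrist_force: [0.2, 0.2, -1.6]
finger_gap: 0.0101
t 10.45 ee [0.5861 0.2534 0.3015] ori [-1.5707e+00 -3.0000e-04 -2.2800e-02] F [ 0.2   0.17 -1.64] gap 0.0101
delta_pos [-0.0002  0.0966 -0.0013] rot [-0.     -0.0015  0.0001]
```

View pics/s6.png

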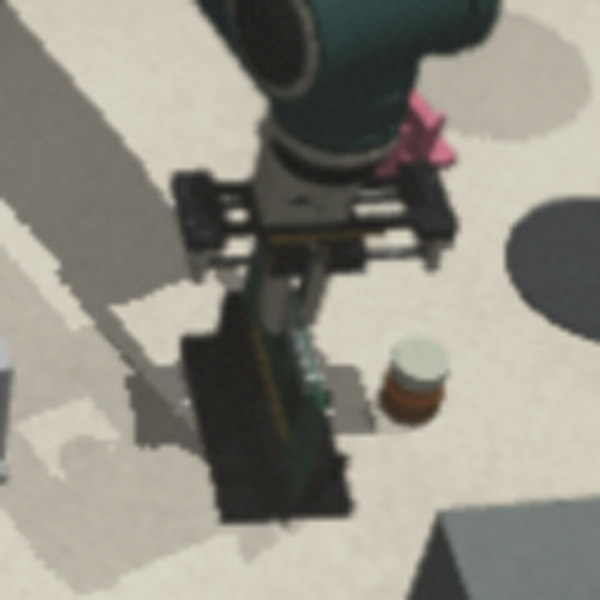

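```bash
python3 -m jog '[{"rot":[0,0,0],"delta_pos":[0,0.025,0],"gripper":0},{"rot":[0,0,0],"delta_pos":[0,0.05,0],"gripper":0},{"rot":[0,0,0],"delta_pos":[0,0.07,0],"gripper":0},{"rot":[0,0,0],"delta_pos":[0,0.085,0],"gripper":0},{"rot":[0,0,0],"delta_pos":[0,0.093,0],"gripper":0},{"rot":[0,0,0],"delta_pos":[0,0.098,0],"gripper":0},{"rot":[0,0,0],"delta_pos":[0,0.1,0],"gripper":0},{"rot":[0,0,0],"delta_pos":[0,0.1,0],"gripper":0}]' 30; python3 -c "
from h import *
plan([.586,.253,.2705],-.018)"
```

```text
time: 11.5
ee_pos: [0.5861, 0.2534, 0.2714]
orientation: [-1.571, -0.0, -0.023]
wrist_force: [1.3, 0.0, -2.3]
finger_gap: 0.0094
t 11.5 ee [0.5861 0.2534 0.2714] ori [-1.5707e+00 -2.0000e-04 -2.2800e-02] F [ 1.3   0.04 -2.29] gap 0.0094
delta_pos [-0.0002  0.0029 -0.0012] rot [-0.     -0.0015  0.0001]
```

```bash
python3 -m jog '[{"rot":[0,0,0],"delta_pos":[0,0.003,0],"gripper":0},{"rot":[0,0,0],"delta_pos":[0,0.003,0],"gripper":15},{"rot":[0,0,0],"delta_pos":[0,0.003,0],"gripper":20},{"rot":[0,0,0],"delta_pos":[0,0.003,0],"gripper":30},{"rot":[0,0,0],"delta_pos":[0,0.003,0],"gripper":45},{"rot":[0,0,0],"delta_pos":[0,0.003,0],"gripper":60},{"rot":[0,0,0],"delta_pos":[0,0.003,0],"gripper":75},{"rot":[0,0,0],"delta_pos":[0,0.003,0],"gripper":75}]' 30; python3 -c "
from h import *
plan([.586,.253,.2705],-.018)
c=shot('scene','s7.npz');crop(c,'pics/s7.png',290,130,410,250,5)"
```

```text
time: 12.5
ee_pos: [0.586, 0.2534, 0.2704]
orientation: [-1.571, 0.0, -0.023]
wrist_force: [-0.4, -0.1, 0.3]
finger_gap: 0.0636
t 12.5 ee [0.586  0.2534 0.2704] ori [-1.5708  0.     -0.0228] F [-0.42 -0.07  0.35] gap 0.0636
delta_pos [-0.0001 -0.0005 -0.0013] rot [ 0.     -0.0015 -0.    ]
```

View pics/s7.png

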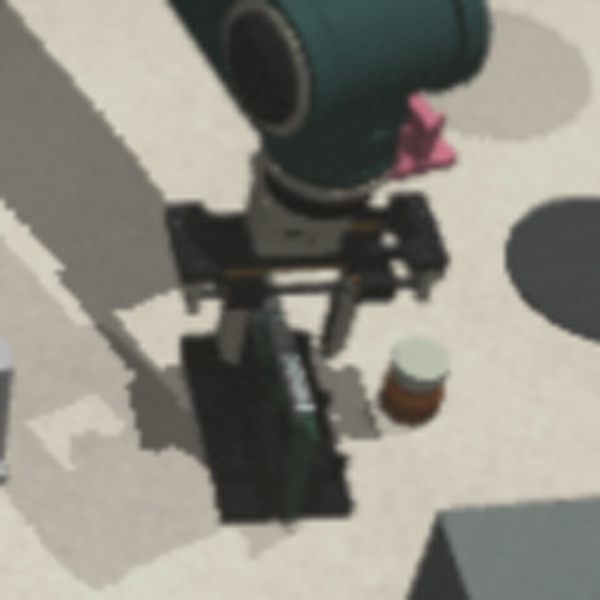

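```bash
python3 -m jog '[{"rot":[0,0,0],"delta_pos":[0,0.003,0],"gripper":95},{"rot":[0,0,0],"delta_pos":[0,0.003,0],"gripper":95},{"rot":[0,0,0],"delta_pos":[0,-0.05,0],"gripper":95},{"rot":[0,0,0],"delta_pos":[0,-0.15,0],"gripper":95},{"rot":[0,0,0],"delta_pos":[0,-0.28,0],"gripper":95},{"rot":[0,0,0],"delta_pos":[0,-0.42,0],"gripper":60},{"rot":[0,0,0],"delta_pos":[0,-0.45,0],"gripper":30},{"rot":[0,0,0],"delta_pos":[0,-0.45,0],"gripper":0}]' 30; python3 -c "
from h import *
plan([.5695+.033-.0033,-.0813+.0017+.058,.40],.05)
c=shot('scene','s8.npz');crop(c,'pics/s8.png',290,130,410,250,5)
c=shot('top','t8.npz');crop(c,'pics/t8.png',230,140,345,210,6.9)
"
```

```text
time: 13.55
ee_pos: [0.586, 0.2533, 0.4061]
orientation: [-1.57, -0.001, -0.023]
wrist_force: [0.1, -0.4, -0.1]
finger_gap: 0.063
t 13.55 ee [0.586  0.2533 0.4061] ori [-1.5704e+00 -1.0000e-03 -2.2800e-02] F [ 0.14 -0.38 -0.06] gap 0.063
delta_pos [ 0.065   0.02   -0.9152] rot [-0.0001 -0.0232  0.0003]
```

View pics/s8.png

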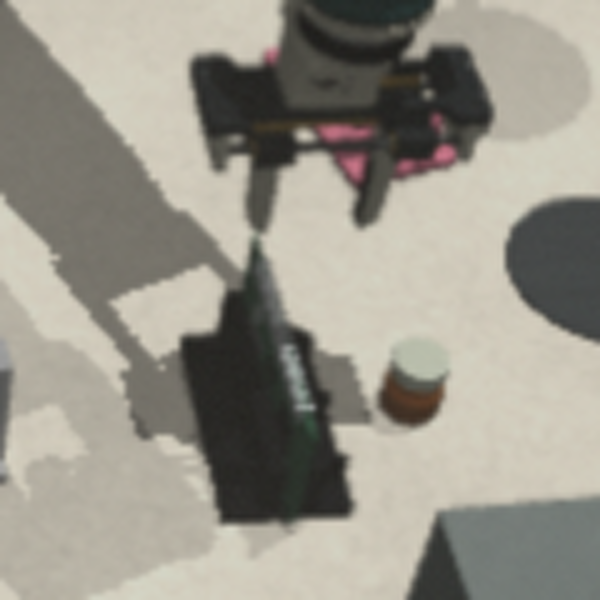

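View pics/t8.png

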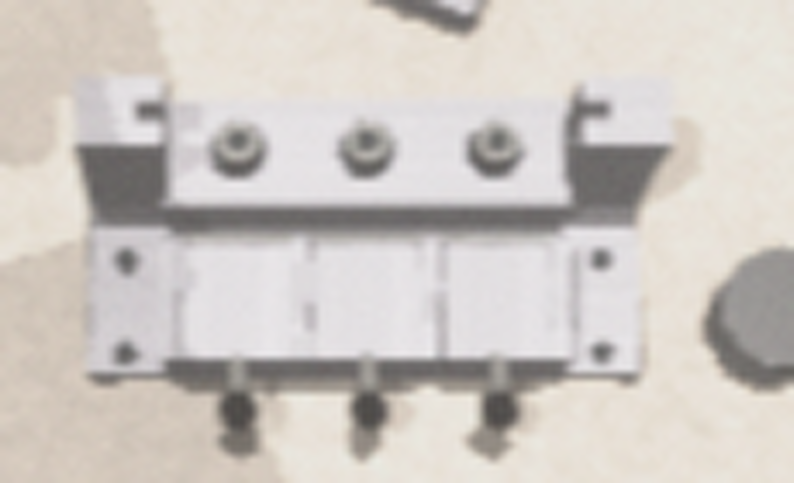

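The board stands in the rack. In the top crop the bolt head tops are at (239,144), (368,144) and (495,144), and the knobs at (238,410), (368,411) and (498,411).

```bash
python3 -c "
from h import *
c=load('t8.npz')
for x,y in [(239,144),(368,144),(495,144)]:
    print(w(c,230+x/6.9-.5,140+y/6.9-.5,.07))
for x,y in [(238,410),(368,411),(498,411)]:
    print(w(c,230+x/6.9-.5,140+y/6.9-.5,.0525))
"
```

```text
[ 0.59774653 -0.02180213  0.07      ]
[ 0.60087523 -0.07925714  0.07      ]
[ 0.6039335  -0.13575336  0.07      ]
[ 0.48047936 -0.0278568   0.0525    ]
[ 0.48321154 -0.08541357  0.0525    ]
[ 0.48639668 -0.14287465  0.0525    ]
```

```bash
python3 -m jog '[{"rot":[0,-0.005,0],"delta_pos":[0.01,0,-0.1],"gripper":0},{"rot":[0,-0.01,0],"delta_pos":[0.02,0,-0.25],"gripper":0},{"rot":[0,-0.015,0],"delta_pos":[0.03,0,-0.4],"gripper":0},{"rot":[0,-0.02,0],"delta_pos":[0.04,0.005,-0.57],"gripper":0},{"rot":[0,-0.023,0],"delta_pos":[0.05,0.01,-0.74],"gripper":0},{"rot":[0,-0.023,0],"delta_pos":[0.063,0.015,-0.88],"gripper":0},{"rot":[0,-0.023,0],"delta_pos":[0.063,0.02,-0.915],"gripper":0},{"rot":[0,-0.023,0],"delta_pos":[0.063,0.02,-0.915],"gripper":0}]' 30; python3 -c "
from h import *
plan([.5985,-.0215,.2661],.053)
"
```

```text
time: 14.65
ee_pos: [0.5987, -0.0216, 0.3983]
orientation: [-1.57, 0.002, 0.049]
wrist_force: [0.2, 2.2, 0.1]
finger_gap: 0.0005
t 14.65 ee [ 0.5987 -0.0216  0.3983] ori [-1.5704e+00  1.5000e-03  4.8500e-02] F [0.18 2.2  0.1 ] gap 0.0005
delta_pos [1.000e-04 4.407e-01 3.000e-04] rot [-0.0001 -0.0014 -0.0005]
```

Straight down to 10 mm above the head.

```bash
python3 -m jog '[{"rot":[0,0,0],"delta_pos":[0,0.05,0],"gripper":0},{"rot":[0,0,0],"delta_pos":[0,0.13,0],"gripper":0},{"rot":[0,0,0],"delta_pos":[0,0.22,0],"gripper":0},{"rot":[0,0,0],"delta_pos":[0,0.31,0],"gripper":0},{"rot":[0,0,0],"delta_pos":[0,0.38,0],"gripper":0},{"rot":[0,0,0],"delta_pos":[0,0.42,0],"gripper":0},{"rot":[0,0,0],"delta_pos":[0,0.44,0],"gripper":0},{"rot":[0,0,0],"delta_pos":[0,0.44,0],"gripper":0}]' 30; python3 -c "
from h import *
plan([.5985,-.0215,.2561],.053)
c=shot('scene','s9.npz');crop(c,'pics/s9.png',200,130,320,240,5)
"
```

```text
time: 15.65
ee_pos: [0.5988, -0.0214, 0.2675]
orientation: [-1.571, -0.0, 0.049]
wrist_force: [-0.3, -0.3, 0.0]
finger_gap: 0.0009
t 15.65 ee [ 0.5988 -0.0214  0.2675] ori [-1.5708e+00 -3.0000e-04  4.9500e-02] F [-0.3  -0.25  0.05] gap 0.0009
delta_pos [-0.001   0.0382 -0.0002] rot [ 0.     -0.0011  0.0001]
```

View pics/s9.png

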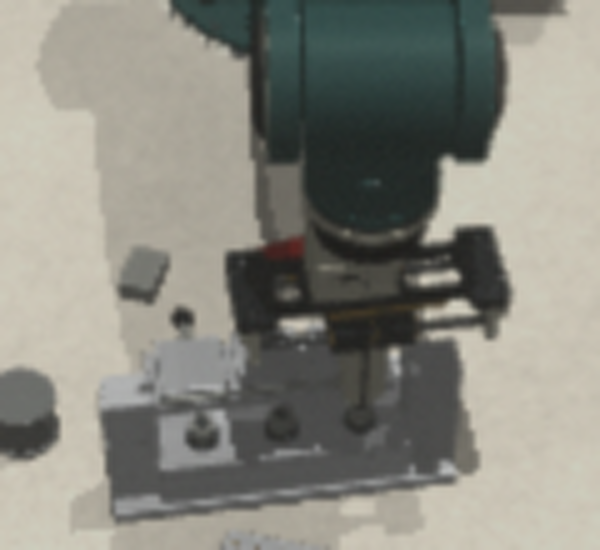

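```bash
python3 -m jog '[{"rot":[0,0,0],"delta_pos":[0,0.015,0],"gripper":0},{"rot":[0,0,0],"delta_pos":[0,0.025,0],"gripper":0},{"rot":[0,0,0],"delta_pos":[0,0.033,0],"gripper":0},{"rot":[0,0,0],"delta_pos":[0,0.039,0],"gripper":0},{"rot":[0,0,0],"delta_pos":[0,0.043,0],"gripper":0},{"rot":[0,0,0],"delta_pos":[0,0.046,0],"gripper":0},{"rot":[0,0,0],"delta_pos":[0,0.046,0],"gripper":0},{"rot":[0,0,0],"delta_pos":[0,0.046,0],"gripper":0}]' 30; python3 -c "
from h import *
plan([.5985,-.0215,.2561],.053)
"
```

```text
time: 16.7
ee_pos: [0.5987, -0.0214, 0.2535]
orientation: [-1.571, -0.0, 0.05]
wrist_force: [0.2, -0.3, -0.4]
finger_gap: 0.0002
t 16.7 ee [ 0.5987 -0.0214  0.2535] ori [-1.5708e+00 -1.0000e-04  4.9500e-02] F [ 0.18 -0.33 -0.43] gap 0.0002
delta_pos [-0.0007 -0.0086 -0.0001] rot [-0.     -0.0011  0.    ]
```

```bash
python3 -m jog '[{"rot":[0,0,0],"delta_pos":[0,0.002,0],"gripper":0},{"rot":[0,0,0],"delta_pos":[0,0.004,0],"gripper":0},{"rot":[0,0,0],"delta_pos":[0,0.006,0],"gripper":0},{"rot":[0,0,0],"delta_pos":[0,0.008,0],"gripper":0},{"rot":[0,0,0],"delta_pos":[0,0.01,0],"gripper":0},{"rot":[0,0,0],"delta_pos":[0,0.01,0],"gripper":0},{"rot":[0,0,0],"delta_pos":[0,0.01,0],"gripper":0},{"rot":[0,0,0],"delta_pos":[0,0.01,0],"gripper":0}]' 30; python3 -c "
from h import *
plan([.5985,-.0215,.2561],.053)
c=shot('scene','s10.npz');crop(c,'pics/s10.png',240,170,310,230,9)
"
```

```text
time: 17.7
ee_pos: [0.5987, -0.0215, 0.2505]
orientation: [-1.571, 0.0, 0.05]
wrist_force: [-0.3, 0.5, -0.2]
finger_gap: 0.0005
t 17.7 ee [ 0.5987 -0.0215  0.2505] ori [-1.5708e+00  1.0000e-04  4.9500e-02] F [-0.28  0.48 -0.19] gap 0.0005
delta_pos [-0.0005 -0.0188 -0.    ] rot [ 0.     -0.0011 -0.    ]
```

View pics/s10.png

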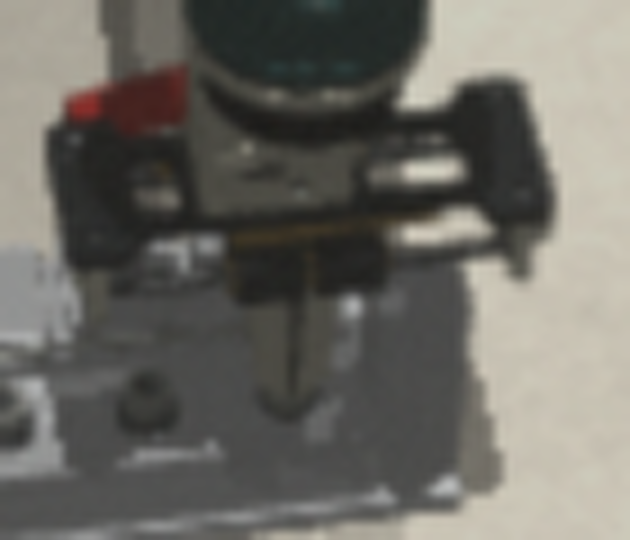

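```bash
python3 -m jog '[{"rot":[0,0,0],"delta_pos":[0,0.002,0],"gripper":0},{"rot":[0,0,0],"delta_pos":[0,0.004,0],"gripper":0},{"rot":[0,0,0],"delta_pos":[0,0.006,0],"gripper":0},{"rot":[0,0,0],"delta_pos":[0,0.007,0],"gripper":0},{"rot":[0,0,0],"delta_pos":[0,0.008,0],"gripper":0},{"rot":[0,0,0],"delta_pos":[0,0.008,0],"gripper":0},{"rot":[0,0,0],"delta_pos":[0,0.008,0],"gripper":0},{"rot":[0,0,0],"delta_pos":[0,0.008,0],"gripper":0}]' 30; python3 -c "
from h import *
plan([.5985,-.0215,.2561],.053)
"
```

```text
time: 18.75
ee_pos: [0.5987, -0.0215, 0.2492]
orientation: [-1.571, -0.0, 0.049]
wrist_force: [-6.4, 1.1, 12.6]
finger_gap: 0.0007
t 18.75 ee [ 0.5987 -0.0215  0.2492] ori [-1.5709e+00 -3.0000e-04  4.9500e-02] F [-6.36  1.13 12.64] gap 0.0007
delta_pos [-0.0007 -0.0229 -0.    ] rot [ 0.     -0.0011  0.0001]
```

Force appears at tip height 63.1 mm, which is exactly 70 − 7 mm. I'll back off and look.

```bash
python3 -m jog '[{"rot":[0,0,0],"delta_pos":[0,-0.03,0],"gripper":0},{"rot":[0,0,0],"delta_pos":[0,-0.1,0],"gripper":0},{"rot":[0,0,0],"delta_pos":[0,-0.2,0],"gripper":0},{"rot":[0,0,0],"delta_pos":[0,-0.3,0],"gripper":0},{"rot":[0,0,0],"delta_pos":[0,-0.4,0.1],"gripper":0},{"rot":[0,0,0],"delta_pos":[0,-0.4,0.3],"gripper":0},{"rot":[0,0,0],"delta_pos":[0,-0.4,0.5],"gripper":0},{"rot":[0,0,0],"delta_pos":[0,-0.4,0.6],"gripper":0}]' 30; python3 -c "
from h import *
plan([.5985,-.0215,.2561],.053)
c=shot('scene','s11.npz');crop(c,'pics/s11.png',220,180,310,240,8)
T=shot('top','t11.npz');crop(T,'pics/t11.png',230,140,345,210,6.9)
T0=load('t8.npz')
for X in [(.598,-.022),(.601,-.0793),(.604,-.1358)]:
  for C in (T0,T):
    u,v=pix(C,[*X,.07])[0]; u=int(round(u));v=int(round(v))
    print(np.median([w(C,u+i,v+j)[2] for i in(-1,0,1) for j in (-1,0,1)]))
"
```

```text
time: 19.75
ee_pos: [0.5892, 0.1608, 0.3697]
orientation: [-1.57, -0.001, 0.051]
wrist_force: [0.5, -0.5, -0.8]
finger_gap: 0.0004
t 19.75 ee [0.5892 0.1608 0.3697] ori [-1.5703e+00 -1.3000e-03  5.1200e-02] F [ 0.46 -0.53 -0.8 ] gap 0.0004
delta_pos [-0.0007  0.3783 -0.6087] rot [-0.0002 -0.0006  0.0004]
0.07113495131073569
0.0649709151463708
0.07163692032929064
0.07134579442017018
0.07093008303334947
0.06955590171291852
```

View pics/s11.png

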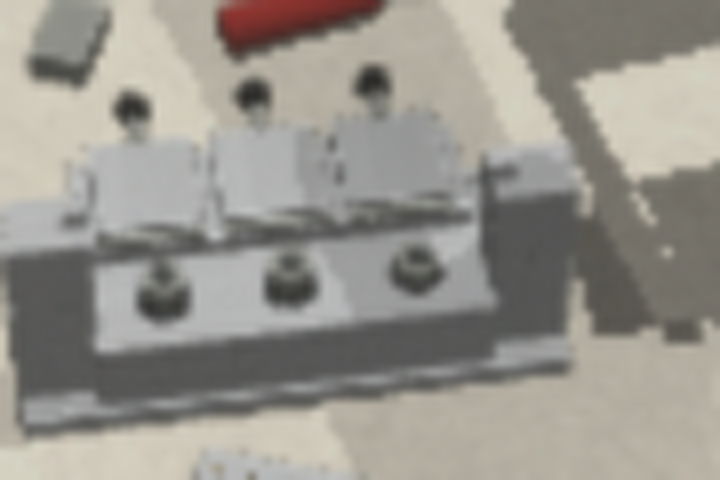

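View pics/t11.png

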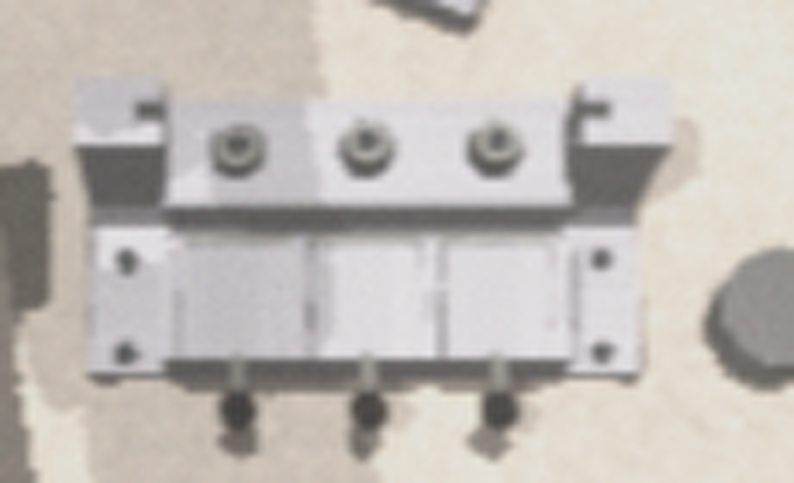

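Bolt a (left) is the loose one. Its depth reading went from 71 to 65 mm and its head is visibly lower, while b and c are unchanged. Next is knob a.

```bash
python3 -c "
from h import *
plan([.4808,-.028,.35],.053)"; python3 -m jog '[{"rot":[0,0,0],"delta_pos":[-0.05,0,-0.05],"gripper":35},{"rot":[0,0,0],"delta_pos":[-0.12,0.02,-0.15],"gripper":35},{"rot":[0,0,0],"delta_pos":[-0.2,0.03,-0.28],"gripper":35},{"rot":[0,0,0],"delta_pos":[-0.28,0.05,-0.42],"gripper":35},{"rot":[0,0,0],"delta_pos":[-0.36,0.06,-0.55],"gripper":35},{"rot":[0,0,0],"delta_pos":[-0.39,0.06,-0.6],"gripper":35},{"rot":[0,0,0],"delta_pos":[-0.39,0.06,-0.61],"gripper":35},{"rot":[0,0,0],"delta_pos":[-0.39,0.06,-0.61],"gripper":35}]' 10; python3 -c "
from h import *
plan([.4808,-.028,.2205],.053)"
```

```text
t 19.85 ee [0.5893 0.1608 0.3694] ori [-1.5702e+00 -9.0000e-04  5.2500e-02] F [ 0.04 -0.73  0.28] gap 0.0003
delta_pos [-0.3944  0.064  -0.6096] rot [-0.0002 -0.0002  0.0003]
time: 20.85
ee_pos: [0.4824, -0.03, 0.3505]
orientation: [-1.571, -0.0, 0.049]
wrist_force: [-0.2, 0.1, 0.6]
finger_gap: 0.0324
t 20.85 ee [ 0.4824 -0.03    0.3505] ori [-1.5707e+00 -5.0000e-04  4.9500e-02] F [-0.23  0.13  0.58] gap 0.0324
delta_pos [-0.0052  0.4335  0.0069] rot [-0.     -0.0011  0.0002]
```

```bash
python3 -m jog '[{"rot":[0,0,0],"delta_pos":[-0.005,0.03,0.007],"gripper":35},{"rot":[0,0,0],"delta_pos":[-0.005,0.08,0.007],"gripper":35},{"rot":[0,0,0],"delta_pos":[-0.005,0.14,0.007],"gripper":35},{"rot":[0,0,0],"delta_pos":[-0.005,0.2,0.007],"gripper":35},{"rot":[0,0,0],"delta_pos":[-0.005,0.25,0.007],"gripper":35},{"rot":[0,0,0],"delta_pos":[-0.005,0.28,0.007],"gripper":35},{"rot":[0,0,0],"delta_pos":[-0.005,0.28,0.007],"gripper":35},{"rot":[0,0,0],"delta_pos":[-0.005,0.28,0.007],"gripper":35}]'; python3 -c "
from h import *
plan([.4808,-.028,.2205],.053)
c=shot('scene','s12.npz');crop(c,'pics/s12.png',220,130,310,230,6)
c=shot('top','t12.npz');crop(c,'pics/t12.png',230,140,345,230,6.5)"
```

```text
time: 21.85
ee_pos: [0.4805, -0.0283, 0.2667]
orientation: [-1.571, -0.001, 0.049]
wrist_force: [0.0, -0.2, -0.4]
finger_gap: 0.0326
t 21.85 ee [ 0.4805 -0.0283  0.2667] ori [-1.5709e+00 -7.0000e-04  4.9500e-02] F [ 0.03 -0.16 -0.42] gap 0.0326
delta_pos [0.0009 0.154  0.0009] rot [ 0.     -0.0011  0.0002]
```

View pics/s12.png

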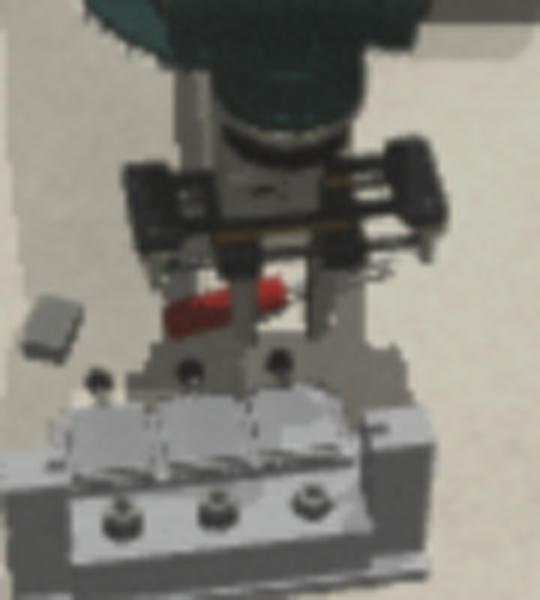

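View pics/t12.png

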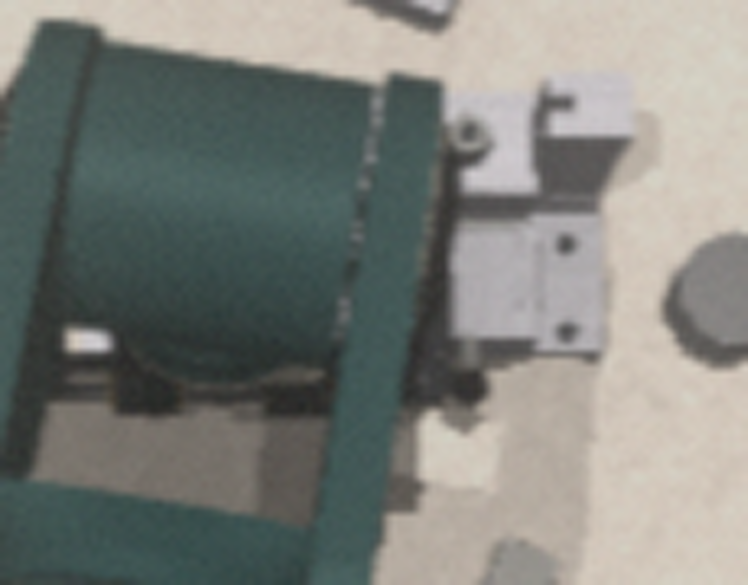

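```bash
python3 -m jog '[{"rot":[0,0,0],"delta_pos":[0.001,0.02,0.001],"gripper":35},{"rot":[0,0,0],"delta_pos":[0.001,0.05,0.001],"gripper":35},{"rot":[0,0,0],"delta_pos":[0.001,0.08,0.001],"gripper":35},{"rot":[0,0,0],"delta_pos":[0.001,0.11,0.001],"gripper":35},{"rot":[0,0,0],"delta_pos":[0.001,0.14,0.001],"gripper":35},{"rot":[0,0,0],"delta_pos":[0.001,0.154,0.001],"gripper":35},{"rot":[0,0,0],"delta_pos":[0.001,0.154,0.001],"gripper":35},{"rot":[0,0,0],"delta_pos":[0.001,0.154,0.001],"gripper":35}]'; python3 -c "
from h import *
plan([.4808,-.028,.2195],.053)
c=shot('scene','s13.npz');crop(c,'pics/s13.png',220,130,310,230,6)"
```

```text
time: 22.95
ee_pos: [0.4807, -0.0279, 0.2203]
orientation: [-1.571, -0.0, 0.049]
wrist_force: [-0.3, -0.1, -0.0]
finger_gap: 0.032
t 22.95 ee [ 0.4807 -0.0279  0.2203] ori [-1.5709e+00 -4.0000e-04  4.9400e-02] F [-0.31 -0.15 -0.  ] gap 0.032
delta_pos [ 0.0002  0.0025 -0.0002] rot [ 0.     -0.0011  0.0001]
```

View pics/s13.png

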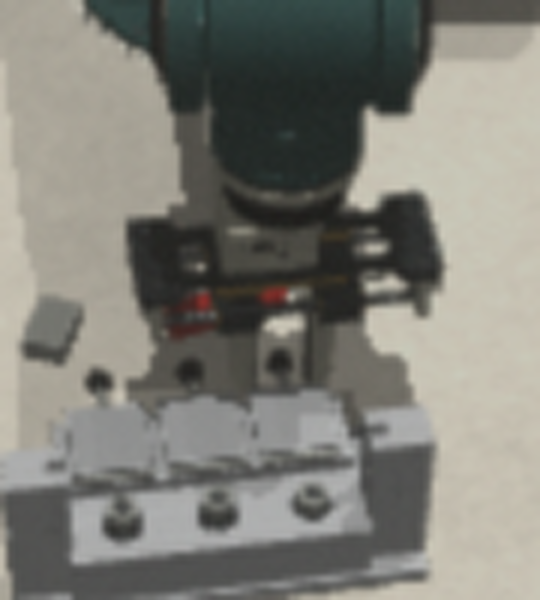

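```bash
python3 -m jog '[{"rot":[0,0,0],"delta_pos":[0,0.002,0],"gripper":25},{"rot":[0,0,0],"delta_pos":[0,0.002,0],"gripper":20},{"rot":[0,0,0],"delta_pos":[0,0.002,0],"gripper":10},{"rot":[0,0,0],"delta_pos":[0,0.002,0],"gripper":0},{"rot":[0,0,0],"delta_pos":[0,0.002,0],"gripper":0},{"rot":[0,0,0],"delta_pos":[0,0.002,0],"gripper":0},{"rot":[0,0,0],"delta_pos":[0,0.002,0],"gripper":0},{"rot":[0,0,0],"delta_pos":[0,0.002,0],"gripper":0}]' 15; python3 -c "
from h import *
plan([.4808,-.028,.2195],.053)
# arc from the held knob: rel shift in tool x (fwd) and y (down), units
import math
r=math.hypot(.078,.0025);a0=math.atan2(.0025,.078)
for d in range(0,64,4):
    a=a0+math.radians(d); print(d, round((.078-r*math.cos(a))/.3,4), round(-(r*math.sin(a)-.0025)/.3,4))"
```

```text
time: 24.0
ee_pos: [0.4807, -0.028, 0.2194]
orientation: [-1.571, -0.0, 0.049]
wrist_force: [0.2, -2.1, 0.8]
finger_gap: 0.0167
t 24.0 ee [ 0.4807 -0.028   0.2194] ori [-1.5709e+00 -1.0000e-04  4.9500e-02] F [ 0.21 -2.07  0.85] gap 0.0167
delta_pos [ 0.0004 -0.0004 -0.0002] rot [ 0.     -0.0011  0.    ]
0 0.0 0.0
4 0.0012 -0.0181
8 0.0037 -0.0361
12 0.0074 -0.0539
16 0.0124 -0.0713
20 0.0185 -0.0884
24 0.0259 -0.105
28 0.0343 -0.1211
32 0.0439 -0.1365
36 0.0546 -0.1512
40 0.0662 -0.1652
44 0.0788 -0.1783
48 0.0922 -0.1905
52 0.1065 -0.2017
56 0.1215 -0.2119
60 0.1372 -0.221
```

```bash
python3 -m jog '[{"rot":[0,0,0],"delta_pos":[0,0,0],"gripper":0},{"rot":[0,0,0],"delta_pos":[0,0,0],"gripper":0},{"rot":[0,0,0],"delta_pos":[0.001,-0.018,0],"gripper":0},{"rot":[0,0,0],"delta_pos":[0.004,-0.036,0],"gripper":0},{"rot":[0,0,0],"delta_pos":[0.007,-0.054,0],"gripper":0},{"rot":[0,0,0],"delta_pos":[0.012,-0.071,0],"gripper":0},{"rot":[0,0,0],"delta_pos":[0.018,-0.088,0],"gripper":0},{"rot":[0,0,0],"delta_pos":[0.018,-0.088,0],"gripper":0}]' 20; python3 -c "
from h import *
plan([.4808,-.028,.2195],.053)
c=shot('scene','s14.npz');crop(c,'pics/s14.png',220,130,310,230,6)"
```

```text
time: 25.0
ee_pos: [0.4861, -0.0276, 0.2461]
orientation: [-1.571, -0.0, 0.049]
wrist_force: [-1.2, -2.4, -0.8]
finger_gap: 0.0163
t 25.0 ee [ 0.4861 -0.0276  0.2461] ori [-1.5708 -0.      0.0495] F [-1.24 -2.4  -0.76] gap 0.0163
delta_pos [-0.0178  0.0887 -0.0003] rot [ 0.     -0.0011  0.    ]
```

View pics/s14.png

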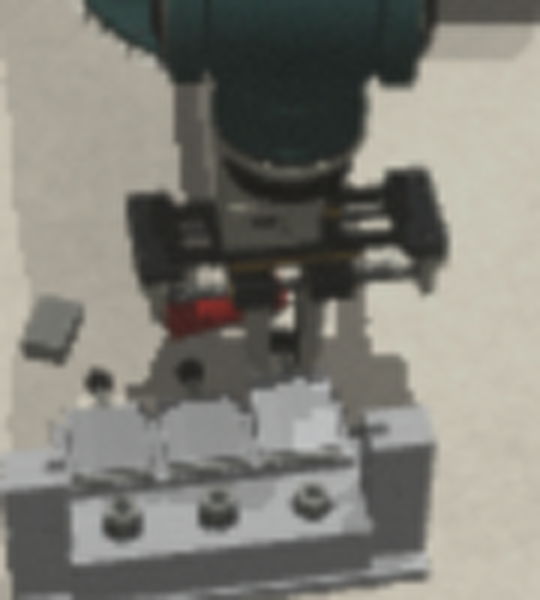

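```bash
python3 -c "
from h import *
c=load('s14.npz')
for y in (330,336,342,348,354,360):
  print(y,[w(c,220+x/6-.5,130+y/6-.5).round(4).tolist() for x in (265,282,308)])
crop(c,'pics/s14b.png',250,170,285,205,16)
"
```

```text
330 [[0.5014, -0.0423, 0.1061], [0.4813, -0.029, 0.0838], [0.4988, -0.015, 0.1008]]
336 [[0.4909, -0.041, 0.0896], [0.4853, -0.0294, 0.0825], [0.498, -0.0148, 0.0944]]
342 [[0.4937, -0.0412, 0.087], [0.488, -0.0297, 0.0799], [0.5007, -0.015, 0.0919]]
348 [[0.4942, -0.0412, 0.0821], [0.4894, -0.0298, 0.0759], [0.495, -0.014, 0.0803]]
354 [[0.497, -0.0414, 0.0795], [0.4922, -0.03, 0.0733], [0.4978, -0.0142, 0.0777]]
360 [[0.4947, -0.0411, 0.0715], [0.4316, -0.0218, 0.0021], [0.4952, -0.0137, 0.0693]]
```

View pics/s14b.png

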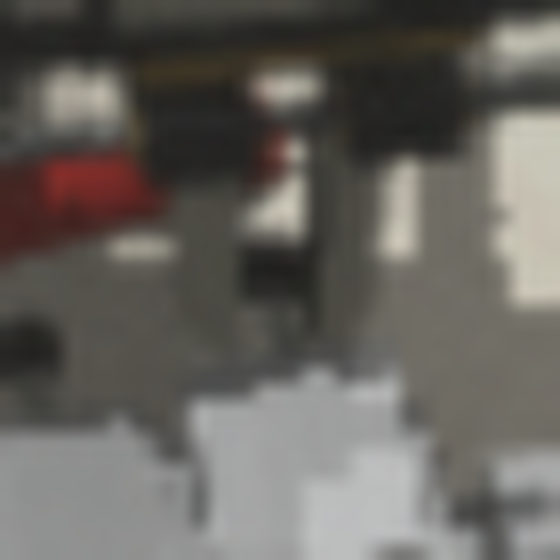

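```bash
python3 -m jog '[{"rot":[0,0,0],"delta_pos":[0.008,-0.017,0],"gripper":0},{"rot":[0,0,0],"delta_pos":[0.016,-0.033,0],"gripper":0},{"rot":[0,0,0],"delta_pos":[0.026,-0.048,0],"gripper":0},{"rot":[0,0,0],"delta_pos":[0.037,-0.063,0],"gripper":0},{"rot":[0,0,0],"delta_pos":[0.048,-0.077,0],"gripper":0},{"rot":[0,0,0],"delta_pos":[0.061,-0.09,0],"gripper":0},{"rot":[0,0,0],"delta_pos":[0.061,-0.09,0],"gripper":0},{"rot":[0,0,0],"delta_pos":[0.061,-0.09,0],"gripper":0}]' 20; python3 -c "
from h import *
plan([.4808,-.028,.2195],.053)
c=shot('scene','s15.npz');crop(c,'pics/s15.png',220,130,310,230,6)"
```

```text
time: 26.05
ee_pos: [0.5043, -0.0267, 0.2726]
orientation: [-1.571, 0.0, 0.049]
wrist_force: [-0.4, -0.8, 0.2]
finger_gap: 0.0162
t 26.05 ee [ 0.5043 -0.0267  0.2726] ori [-1.5707e+00  3.0000e-04  4.9500e-02] F [-0.35 -0.77  0.21] gap 0.0162
delta_pos [-0.0782  0.1772 -0.0004] rot [-0.     -0.0011 -0.0001]
```

View pics/s15.png

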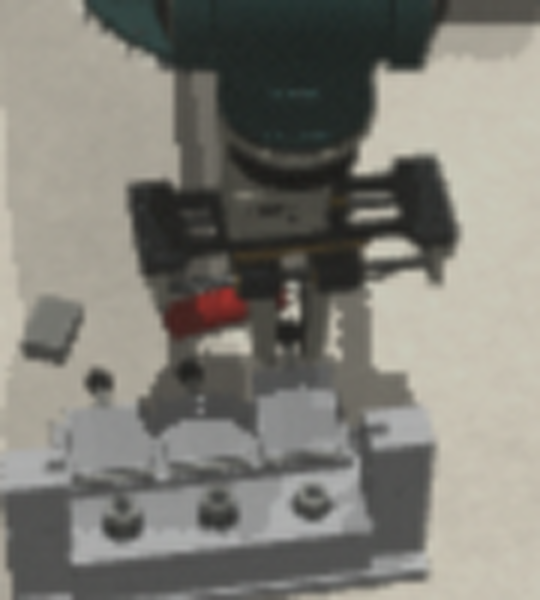

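```bash
python3 -m jog '[{"rot":[0,0,0],"delta_pos":[0.013,-0.012,0],"gripper":0},{"rot":[0,0,0],"delta_pos":[0.028,-0.023,0],"gripper":0},{"rot":[0,0,0],"delta_pos":[0.043,-0.034,0],"gripper":0},{"rot":[0,0,0],"delta_pos":[0.058,-0.043,0],"gripper":0},{"rot":[0,0,0],"delta_pos":[0.064,-0.046,0],"gripper":0},{"rot":[0,0,0],"delta_pos":[0.064,-0.046,0],"gripper":0},{"rot":[0,0,0],"delta_pos":[0.064,-0.046,0],"gripper":0},{"rot":[0,0,0],"delta_pos":[0.064,-0.046,0],"gripper":0}]' 20; python3 -c "
from h import *
plan([.4808,-.028,.2195],.053)
c=shot('scene','s16.npz');crop(c,'pics/s16.png',220,130,310,230,6)
# plate face points
for y in (345,360,375,390,405,420,435,450): print(y,[w(c,220+x/6-.5,130+y/6-.5).round(4).tolist() for x in (280,300,325)])
c=shot('top','t16.npz');crop(c,'pics/t16.png',130,100,345,230,3.7)"
```

```text
time: 27.1
ee_pos: [0.5234, -0.0258, 0.2866]
orientation: [-1.571, -0.0, 0.049]
wrist_force: [-1.6, 1.8, 0.5]
finger_gap: 0.0166
t 27.1 ee [ 0.5234 -0.0258  0.2866] ori [-1.5707e+00 -1.0000e-04  4.9400e-02] F [-1.6   1.82  0.5 ] gap 0.0166
delta_pos [-0.1423  0.2235 -0.0004] rot [-0.     -0.0011  0.    ]
345 [[0.5341, -0.037, 0.1266], [1.5846, -0.1767, 1.2507], [0.5326, -0.0092, 0.1223]]
360 [[0.5306, -0.0363, 0.1095], [0.4328, -0.0098, 0.0023], [0.4343, 0.0069, 0.0022]]
375 [[0.5331, -0.0363, 0.0986], [0.5323, -0.0238, 0.0965], [0.5363, -0.0089, 0.0993]]
390 [[0.539, -0.0369, 0.0915], [0.5375, -0.0242, 0.0885], [0.535, -0.0083, 0.0842]]
405 [[0.5435, -0.0372, 0.0827], [0.5467, -0.0252, 0.085], [0.5391, -0.0084, 0.0748]]
420 [[0.5528, -0.0381, 0.0792], [0.5453, -0.0246, 0.0694], [0.5475, -0.0093, 0.0703]]
435 [[0.5524, -0.0378, 0.0648], [0.5513, -0.0251, 0.0622], [0.5535, -0.0098, 0.0631]]
450 [[0.5598, -0.0385, 0.0593], [0.5556, -0.0254, 0.053], [0.5595, -0.0103, 0.0559]]
```

View pics/s16.png

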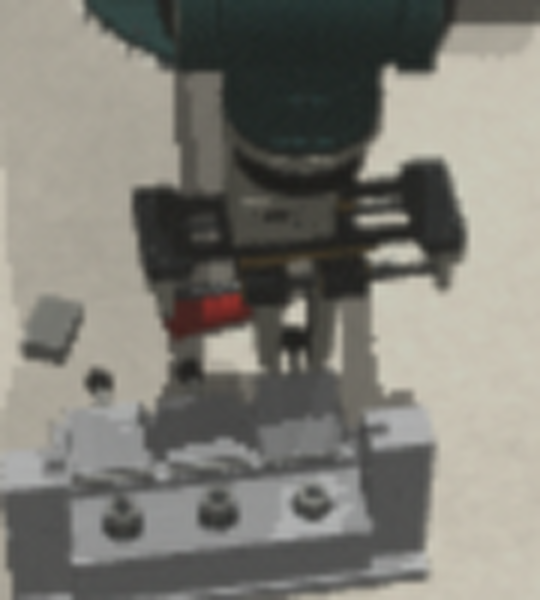

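View pics/t16.png

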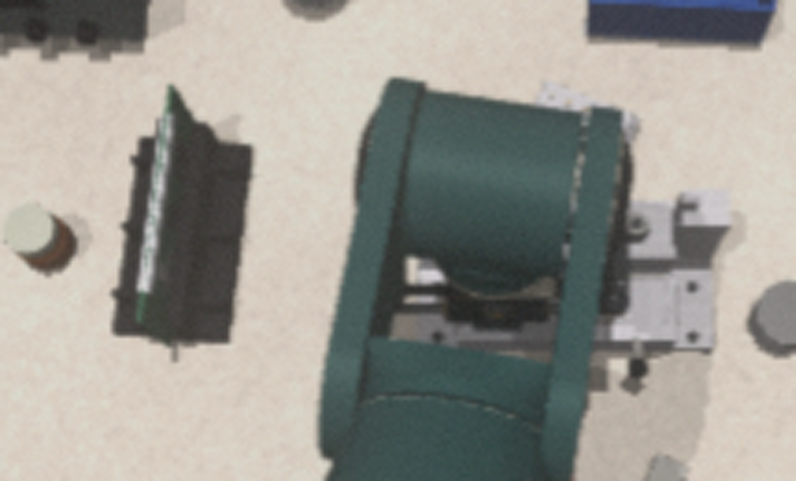

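```bash
python3 -c "
from h import *
c=shot('scene','s17.npz')
o=np.array([.5695,-.0813]);cs,sn=np.cos(.053),np.sin(.053)
for y in (0,-.058):
  for x in (-.055,-.035,-.015):
    X=[o[0]+cs*x-sn*y,o[1]+sn*x+cs*y,.0525]; u,v=pix(c,X)[0]; print(y,x,np.round(X,3),w(c,u,v).round(3))
for x in (.52,.55,.6,.65):
  for yy in (.245,.255,.262,.27): 
    u,v=pix(c,[x,yy,.11])[0]; print(w(c,u,v).round(3),end=' ')
  print()
d=np.abs(load('s0.npz')['img']) if 0 else 0
plan([.4808,-.028,.2195],.053)
s=read_state();print(np.abs(s['qvel']).max())
crop(c,'pics/s17.png',100,110,400,270,2.6)"
```

```text
0 -0.055 [ 0.515 -0.084  0.052] [ 0.516 -0.084  0.054]
0 -0.035 [ 0.535 -0.083  0.052] [ 0.532 -0.083  0.049]
0 -0.015 [ 0.555 -0.082  0.052] [ 0.554 -0.082  0.052]
-0.058 -0.055 [ 0.518 -0.142  0.052] [ 0.517 -0.142  0.052]
-0.058 -0.035 [ 0.538 -0.141  0.052] [ 0.539 -0.141  0.054]
-0.058 -0.015 [ 0.558 -0.14   0.052] [ 0.554 -0.14   0.048]
[0.502 0.252 0.091] [0.523 0.254 0.113] [ 0.417  0.304 -0.   ] [ 0.413  0.315 -0.004] 
[0.54  0.249 0.099] [0.55  0.255 0.11 ] [ 0.448  0.305 -0.002] [0.45  0.313 0.   ] 
[0.591 0.249 0.099] [0.602 0.254 0.112] [0.538 0.29  0.038] [0.528 0.303 0.026] 
[0.649 0.245 0.109] [0.647 0.256 0.107] [0.589 0.291 0.035] [0.587 0.3   0.033] 
t 27.25 ee [ 0.5235 -0.0258  0.2866] ori [-1.5707e+00 -1.0000e-04  4.9500e-02] F [-1.2   3.14  0.79] gap 0.0165
delta_pos [-0.1424  0.2236 -0.0005] rot [-0.     -0.0011  0.    ]
0.001985899990404682
```

View pics/s17.png

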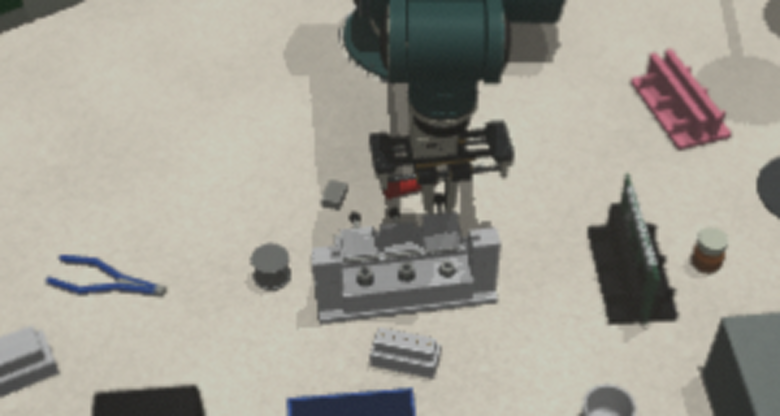

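```bash
python3 -m jog '[{"rot":[0,0,0],"delta_pos":[0,0,0],"gripper":0},{"rot":[0,0,0],"delta_pos":[0,0,0],"gripper":0},{"rot":[0,0,0],"delta_pos":[0,0,0],"gripper":0},{"rot":[0,0,0],"delta_pos":[0,0,0],"gripper":0},{"rot":[0,0,0],"delta_pos":[0,0,0],"gripper":0},{"rot":[0,0,0],"delta_pos":[0,0,0],"gripper":0},{"rot":[0,0,0],"delta_pos":[0,0,0],"gripper":0},{"rot":[0,0,0],"delta_pos":[0,0,0],"gripper":0}]'; python3 -c "
from h import *
c=shot('scene','s18.npz')
for y in (375,390,405,420,435,450): print(y,[w(c,220+x/6-.5,130+y/6-.5).round(4).tolist() for x in (280,300,325)])
print(job.job_done())"
```

```text
time: 28.25
ee_pos: [0.5235, -0.0258, 0.2866]
orientation: [-1.571, 0.0, 0.05]
wrist_force: [-1.6, 3.8, 0.5]
finger_gap: 0.0168
375 [[0.5308, -0.036, 0.0961], [0.5355, -0.0243, 0.1], [0.5337, -0.0085, 0.0965]]
390 [[0.5431, -0.0374, 0.096], [0.5366, -0.0241, 0.0876], [0.5405, -0.0091, 0.0903]]
405 [[0.5436, -0.0372, 0.0827], [0.543, -0.0247, 0.0809], [0.5441, -0.0092, 0.0804]]
420 [[0.5503, -0.0378, 0.0764], [0.5439, -0.0244, 0.0679], [0.5526, -0.0101, 0.0761]]
435 [[0.5555, -0.0382, 0.0684], [0.5516, -0.0252, 0.0625], [0.5545, -0.01, 0.0643]]
450 [[0.5577, -0.0382, 0.0568], [0.5569, -0.0256, 0.0545], [0.5595, -0.0103, 0.0559]]
the job is handed in; nothing more can be done
None
```

I've handed the job in at about 28 s, with the gripper still holding the left-hand cap open at about 60°.

- **Board:** I lifted it out of the fixture, stood it upright in the black rack and let go. It leans slightly; its rail top reads about 112 mm above the bench, as expected for a board seated on the slot floor.
- **Loose bolt:** I tapped the left-hand bolt (bolt_a) first and it was the loose one. The depth reading at its head went from 71 to 65 mm and stayed down, and force only built up (about 13 N) at the end of its travel. I therefore didn't tap the other two.
- **Cap:** I raised the left-hand cap by its knob. The slope of its plate in the depth image gives about 60°, and the arm was still over a further one-second hold.
- **Rest of the bench:** The other two caps read level at about 52 mm. The bystanders looked undisturbed in the last pictures, though I checked that only by eye.

Two readings were a little off. The gap on the 18 mm knob read about 16.5 mm, so the grip may be slightly off centre. The sideways wrist force was also creeping up, to 3.8 N at the end. The cap showed no slipping.

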